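# Check a screw cap on the thread gauge and sort it

## Task

Check the brass screw cap that stands nearer to the steel thread gauge: screw it clockwise onto the gauge as far as it will go, only finger-tight (about 0.1 N m), feeling whether its rim comes fully home on the gauge's shoulder or it binds before that. Then unscrew it and set it rim down over the post of the green stand if it went fully home, or of the red stand if it stopped short. Never force the cap, and leave the other cap and the bottles where they are.

Things in the scene. Friction and masses are not known exactly. Their poses are not given: they have to be found in the camera images.
- gauge: steel thread gauge fixed to the worktop; origin at the centre of its underside, z up, x towards the black start mark on its shoulder. Round base 92 mm across and 18 mm high, column 33 mm thick, then the shoulder, a disc 51 mm across whose top is 56 mm up; on it the threaded plug, 18 mm high (top 74 mm up), core 28.6 mm thick, 35.4 mm over the thread, with a 1.5 mm lead-in at its top
- gauge_shoulder (a point): centre of the flat top face of the gauge's shoulder, on the gauge's axis, 56 mm above the worktop, same axes as the gauge. A cap is fully home when its rim is on this face (cap origin here) and its thread has run against stop pins. A sound cap gets there; a faulty one has something stuck inside and binds hard with its rim 2 to 5 mm above this face
- gauge_start (a point): where one of the four thread starts begins, 14 mm above the shoulder at the gauge's +x side; the others follow every 90 degrees. Right-hand thread, 36 mm down for one clockwise turn seen from above, about 1 mm of up and down play. The gauge is polished and greased
- cap_a: brass hexagonal screw cap, 43 mm across the flats (50 over the corners), 28 mm high, 150 g, open side down; origin at the centre of its rim (underside), z up, +x square to one flat. A small black dot near the edge of the top lies on the +x side. Inside near the rim are four short thread segments at 0, 90, 180 and 270 degrees from +x. Sound and faulty caps cannot be told apart by their looks
- cap_b: the other cap, exactly alike outside. For both: 1 to 1.3 mm of sideways play on the gauge. Set down on the gauge, the segments rest on its threads with the rim about 5 to 14 mm above the shoulder; turned clockwise the cap sinks, and the segments catch under the threads as they pass the thread starts, rim about 5 to 6 mm up. A sound cap then turns about 60 degrees more to come home
- gauge_tip: hardened dark centre button on the end of the gauge's plug, 11 mm across, top 74 mm above the worktop, 1.5 mm proud of the plug's end; origin 72 mm up on the axis. What is stuck in a faulty cap bears on it; a sound cap never touches it
- stand_green: round green plastic stand fixed to the worktop, for caps that go fully home: plate 86 mm across, top 8 mm above the worktop, with a plain post 23 mm thick and 18 mm high in the middle (top 26 mm up, small chamfer). A sound cap set over the post rests with its rim on the plate; a faulty cap rests on the post with its rim 2 to 5 mm above the plate. Origin at the centre of its underside
- stand_green_seat (a point): centre of the green stand's plate on its top face, 8 mm above the worktop
- stand_red: the same stand in red, for caps that stop short
- stand_red_seat (a point): centre of the red stand's plate on its top face, 8 mm above the worktop
- bottle_red: capped bottle with red cap, 44 x 44 x 98 mm, origin at the centre of its underside; leave alone
- bottle_green: capped bottle with green cap, 46 x 46 x 92 mm, origin at the centre of its underside; leave alone
- bottle_dark: dark bottle with dark cap, 42 x 41 x 104 mm, origin at the centre of its underside; leave alone
There are look-alikes about, which are no part of the job. Leave any purple look-alike of the cap_a alone.

How it is judged:
By the outcome, as a careful person would: the job done as asked, in the order asked, and still so for the second after the job is handed in, with the robot touching nothing.
It also fails if it takes over 72 s, if anything falls off the work surface, if the arm or the gripper's body presses on something with over 40 N, if the wrist force passes 120 N, or if a joint passes its speed limit or range.

## Robot

A 6-joint arm with a two-finger parallel gripper is mounted at the origin on a cart in front of the work surface, level with it; the furniture and walls round the work are solid. World frame = base frame: x ahead of the robot, y to its left, z up, the work surface at z = 0. Lengths are in m, angles in rad, forces in N, time in s.
With the tool pointing down it reaches from about 0.325 to 0.775 m from the base axis. Payload 9.3 kg.
Tool frame: the origin (TCP) lies on the centre line of the jaws, within the pads' length; the fingertips stand finger_overhang ahead of it and the grasp point (between the pads) lies 11 mm behind it (finger_overhang is the distance from the TCP to the fingertips, in m); z points along the fingers, y is the direction in which the jaws open and shut (so a half turn about z gives the same grasp; the last joint's range is limited). The gripper opens to 85 mm and grips with 20 to 120 N. Pads are 22 mm wide; open, the fingers measure 114 mm over their backs; the gripper's body (76 mm by 85 mm) begins 54 mm behind the grasp point. The pads swing forward as they close: fully open they stand 13 mm farther back than shut.
Start: joints at [-1.468, 0.259, 0.021, 1.334, 0, 1.418], TCP at [0.139, -0.532, 0.239] pointing down, gripper open.
Joint ranges: [-3.04, 3.04], [-0.91, 1.82], [-1.04, 1.36], [-1.92, 1.95], [-1.52, 1.45], [-3.14, 3.14]. Speed limits (rad/s): [2.22, 2.22, 2.79, 3.14, 3.14, 3.14].

## Interface

Orientations are given as a unit quaternion [w, x, y, z].
In Python, from plant import * gives the robot as it stands.
- The arm moves only by the tool drive_tool, never from a script. Its argument "steps" is one flat list of numbers, 5 for each row, row after row: the opening, from 0 (shut) to 1 (fully open), then the shift along the tool's x, y, z in m, then the turn about the tool's z in rad. A call has 1 to 5 rows; each row shifts and turns the commanded pose from where the row before left it, along the tool's axes as they then stand; what a row does not reach is not made up. A row lasts 1/8 s, in which the tool goes at most 62.5 mm and 10.7 degrees, less where a joint would pass 70% of its speed; a pose out of reach is approached as far as the arm can. A call is refused whole if a number of a shift passes 0.0625 or a number of a turn 0.188, either way. A call with a gripper value outside its range is refused whole. The fingers move at their own pace and stop on an object; the grip force is fixed at half the most. Time passes only in rows, so rows that do not move let the fingers close. It gives the time, the measured TCP pose, the force and the opening at its end, in the units of the state.
- read_state(): the state, without advancing time (a new reading comes with each control period).
- capture(name): name is "scene" or "side" or "wrist"; returns a dict with "color" (384x512x3 uint8, blue, green, red), "range_z" (384x512 float32, m along the optical axis (not along the pixel's ray), 0 where there is no reading), "fovy" (degrees; the focal length in pixels is half the picture's height over the tangent of half this angle, whatever the lens; pixels are square), "cx", "cy" (the principal point, pixels), "distortion" ([k1, k2, p1, p2, k3] as OpenCV has them; the pictures are not rectified), "R" (3x3) and "t" (3): a world point X has camera coordinates R X + t. Camera axes: x right, y down, z forward; pixel columns grow to the right and rows downward; lengths in m; the calibration is good to about 2 mm. A picture is of the moment at which its call begins.
- job_done(): hands the job in, once; it reports no verdict.
The state is a dict: "time_s": time; "qpos": joint angles; "dq": joint speeds; "joint_torque": joint torques, N m; "ee_pos": TCP position; "eef_rot": TCP orientation; "ft_force": force on the tool from outside, world axes, zero at the start; "moment": the same for the moment, N m; "width": finger opening in m.
Only numpy, scipy, OpenCV 4.12 (cv2) and the standard library are available. Lean on these libraries where they do the work, as an engineer would, in place of code of your own. Each camera call takes 0.05 s, during which the arm holds its last target.

## Working session

There is one attempt and no reset: what is moved stays moved. The work goes in short steps, Python scripts to look and compute and a tool call to move; the robot and the scene stay as the last step left them, time stands still between calls to the robot, and variables do not carry over. Pictures are saved under pics/ and viewed, and the job is handed in when it is done.

Besides the shell and the picture viewer there is one more tool, called after ">>>" as name(argument=value, ...), one argument or row to a line, values as JSON. drive_tool: Moves the arm, as the interface text tells. Its arguments: {"type":"object","properties":{"steps":{"type":"array"}},"required":["steps"]}

```bash
ls; mkdir -p pics
python3 - <<'E'
from plant import *
import cv2
print(read_state())
for n in ("scene","side","wrist"):
    c=capture(n); cv2.imwrite(f"pics/{n}0.png",c["color"])
    import numpy as np
    np.savez(f"/tmp/{n}0.npz",**c)
    print(n,c["fovy"],c["cx"],c["cy"],c["distortion"],c["R"],c["t"])
E
```

```text
pics
{'time_s': 0.0, 'qpos': array([-1.46759152e+00,  2.59214915e-01,  2.07733137e-02,  1.33366528e+00,
       -3.06414027e-05,  1.41818708e+00]), 'dq': array([ 0.00022698,  0.00091599,  0.00094682,  0.0010087 , -0.00032732,
        0.00014358]), 'joint_torque': array([-1.08939596e-03, -5.55636334e+01,  3.44526458e+01,  1.37140369e-02,
       -1.40272459e-04, -4.90703243e-06]), 'ee_pos': array([ 0.13912405, -0.5318547 ,  0.23865834]), 'eef_rot': array([-6.55456866e-04,  9.91830828e-01,  1.27558532e-01,  8.69160201e-07]), 'ft_force': array([ 0.69475588, -0.34070578,  0.16437252]), 'moment': array([-0.04040491,  0.00955408,  0.02195516]), 'width': 0.08522551603367456}
scene 47.98882644024532 255.72126261936506 186.9558630307131 [0.0101664 0.        0.        0.        0.       ] [[-0.73716425 -0.67530199  0.02358167]
 [-0.424713    0.43591135 -0.79347348]
 [ 0.5255547  -0.59493572 -0.6081478 ]] [0.45252451 0.33152395 1.06340143]
side 55.70855846072832 261.02282845943205 195.72471753831445 [-0.01196838  0.          0.          0.          0.        ] [[ 0.99673626 -0.07667131  0.02526536]
 [-0.00544126 -0.37606974 -0.92657538]
 [ 0.08054329  0.92341381 -0.37525953]] [-0.60072469  0.0941077   0.9628441 ]
wrist 58.30420654973611 255.9516943930146 195.09339102242586 [-0.07442054  0.          0.          0.          0.        ] [[ 0.25384315 -0.9672447  -0.00115688]
 [-0.91946554 -0.24167494  0.31012311]
 [-0.30024453 -0.07765891 -0.9506957 ]] [-0.54946278 -0.04074863  0.38070972]
```

View pics/scene0.png

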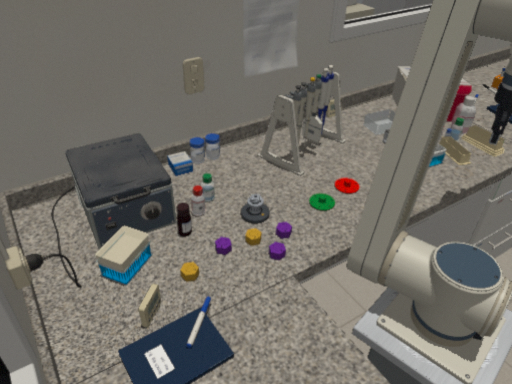

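View pics/side0.png

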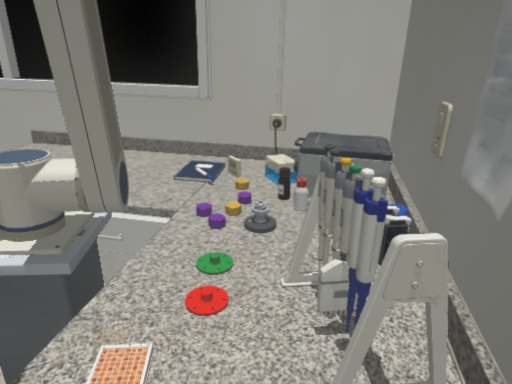

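View pics/wrist0.png

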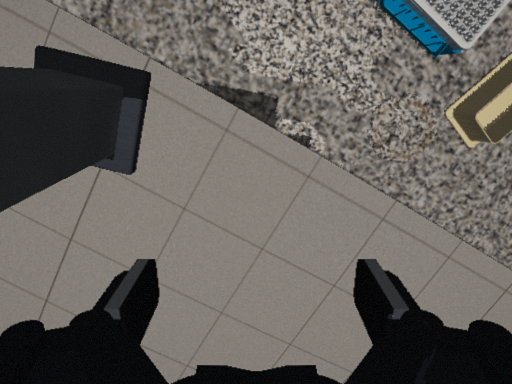

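The scene view has the gauge at about (255,205) and brass caps at (253,237), which is nearer, and (190,271). The purple decoys are at (223,245), (277,250) and (284,229). The green stand is at (322,201) and the red at (347,185). Next I'll measure positions.

```bash
cat > h.py <<'E'
import numpy as np, cv2
def K(c):
    f=192/np.tan(np.radians(c["fovy"])/2); return np.array([[f,0,c["cx"]],[0,f,c["cy"]],[0,0,1.]])
def ray(c,uv):
    p=cv2.undistortPoints(np.array([[uv]],float),K(c),np.array(c["distortion"],float))[0,0]
    R=np.array(c["R"]);t=np.array(c["t"])
    return -R.T@t, R.T@np.array([p[0],p[1],1.])
def onz(c,uv,z):
    o,d=ray(c,uv); return o+d*(z-o[2])/d[2]
def cloud(c):
    h,w=c["range_z"].shape
    uu,vv=np.meshgrid(np.arange(w),np.arange(h))
    p=cv2.undistortPoints(np.stack([uu,vv],-1).reshape(-1,1,2).astype(float),K(c),np.array(c["distortion"],float)).reshape(h,w,2)
    z=c["range_z"]; X=np.dstack([p[...,0]*z,p[...,1]*z,z])
    return (X-np.array(c["t"]))@np.array(c["R"])
def proj(c,X):
    R=np.array(c["R"]); r,_=cv2.Rodrigues(R)
    return cv2.projectPoints(np.atleast_2d(np.array(X,float)),r,np.array(c["t"],float),K(c),np.array(c["distortion"],float))[0][:,0]
E
python3 - <<'E'
from h import *
for n in("scene","side"):
    c=dict(np.load(f"/tmp/{n}0.npz")); P=cloud(c); hsv=cv2.cvtColor(c["color"],cv2.COLOR_BGR2HSV)
    H,S,V=hsv[...,0],hsv[...,1],hsv[...,2]
    for nm,m in dict(brass=(H>15)&(H<28)&(S>120),green=(H>45)&(H<75)&(S>120),red=((H<8)|(H>172))&(S>150),purple=(H>125)&(H<150)&(S>100)).items():
        k,l,s,ce=cv2.connectedComponentsWithStats(m.astype(np.uint8))
        for i in range(1,k):
            if s[i,4]>60:
                q=P[(l==i)&(c["range_z"]>0)]
                if len(q)==0: continue
                zt=np.percentile(q[:,2],90)
                top=q[q[:,2]>zt-.006] if nm in("brass","purple") else q
                print(n,nm,ce[i].round(0),s[i,4],"med",np.median(top,0).round(3),"mid",((top.max(0)+top.min(0))/2).round(3),"ztop",zt.round(3))
    cols={"scene":(215,180,300,260),"side":(190,180,290,240)}[n]
    x0,y0,x1,y1=cols
    cv2.imwrite(f"pics/{n}_crop.png",cv2.resize(c["color"][y0:y1,x0:x1],None,fx=8,fy=8,interpolation=cv2.INTER_CUBIC))
E
```

```text
scene brass [497.  81.] 64 med [ 0.386 -1.529  0.05 ] mid [ 0.386 -1.547  0.05 ] ztop 0.051
scene brass [253. 236.] 214 med [0.523 0.112 0.029] mid [0.524 0.111 0.029] ztop 0.031
scene brass [189. 271.] 281 med [0.555 0.326 0.027] mid [0.555 0.326 0.028] ztop 0.029
scene green [322. 202.] 327 med [ 0.474 -0.167  0.01 ] mid [ 0.478 -0.172  0.015] ztop 0.02
scene red [458. 100.] 227 med [ 0.401 -1.018  0.11 ] mid [ 0.392 -1.017  0.087] ztop 0.163
scene red [346. 185.] 300 med [ 0.465 -0.299  0.009] mid [ 0.47  -0.304  0.016] ztop 0.019
scene red [197. 190.] 64 med [0.728 0.141 0.096] mid [0.731 0.138 0.091] ztop 0.1
scene purple [284. 230.] 196 med [0.477 0.028 0.029] mid [0.476 0.027 0.03 ] ztop 0.031
scene purple [223. 245.] 222 med [0.559 0.199 0.029] mid [0.561 0.197 0.029] ztop 0.031
scene purple [277. 250.] 224 med [0.435 0.107 0.029] mid [0.437 0.106 0.03 ] ztop 0.031
side brass [346. 161.] 73 med [ 0.698 -0.373  0.308] mid [ 0.698 -0.367  0.306] ztop 0.309
side brass [242. 183.] 96 med [0.558 0.311 0.028] mid [0.559 0.317 0.026] ztop 0.029
side brass [233. 208.] 143 med [0.526 0.099 0.028] mid [0.526 0.101 0.027] ztop 0.029
side green [214. 263.] 514 med [ 0.481 -0.186  0.008] mid [ 0.482 -0.18   0.017] ztop 0.012
side red [206. 300.] 992 med [ 0.472 -0.319  0.008] mid [ 0.471 -0.311  0.015] ztop 0.018
side purple [244. 197.] 112 med [0.562 0.183 0.028] mid [0.563 0.186 0.027] ztop 0.029
side purple [203. 208.] 141 med [0.439 0.093 0.028] mid [0.438 0.096 0.027] ztop 0.029
side purple [216. 220.] 180 med [0.48  0.015 0.028] mid [0.479 0.019 0.027] ztop 0.029
```

Run:
```python
from h import *
c=dict(np.load("/tmp/wrist0.npz")); o=-c["R"].T@c["t"]; tcp=np.array([.13912,-.53185,.23866])
a=.2558; T=np.array([[np.cos(a),np.sin(a),0],[np.sin(a),-np.cos(a),0],[0,0,-1]])
print("cam in tool",T.T@(o-tcp)); print("axes",(T.T@c["R"].T).round(3))
for uv in [(256,192),(256,60),(256,250),(100,150),(400,150)]: print(uv,(T.T@(onz(c,uv,.03)-tcp)).round(3))
```

```text
cam in tool [ 7.97708797e-02  8.36901612e-05 -1.35280519e-01]
axes [[ 0.001 -0.951 -0.31 ]
 [ 1.     0.001 -0.001]
 [ 0.001 -0.31   0.951]]
(256, 192) [-0.029 -0.     0.209]
(256, 60) [ 0.101 -0.     0.209]
(256, 250) [-0.097 -0.     0.209]
(100, 150) [ 0.016 -0.16   0.209]
(400, 150) [0.016 0.147 0.209]
```

View pics/scene_crop.png

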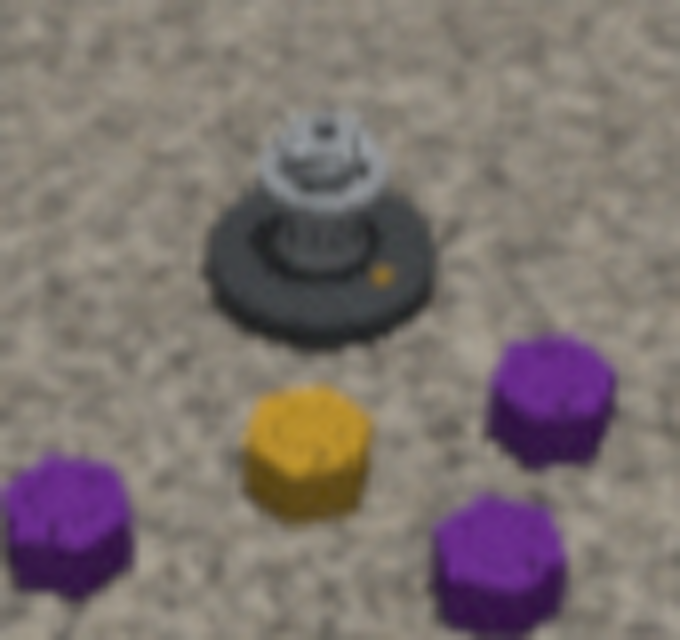

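View pics/side_crop.png

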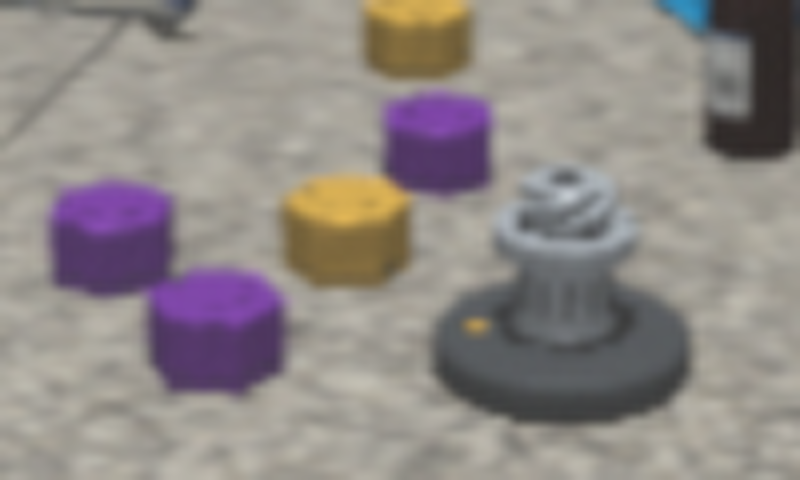

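```bash
cat >> h.py <<'E'
def yaw_of(q):
    w,x,y,z=q
    return np.arctan2(2*(x*y+w*z),1-2*(y*y+z*z))
def plan(p0,y0,p1,y1,n,op):
    """rows: shifts along tool axes at row start"""
    p=np.array(p0,float);y=y0;out=[]
    p1=np.array(p1,float)
    for i in range(n):
        tp=np.array(p0)+(p1-np.array(p0))*(i+1)/n; ty=y0+(y1-y0)*(i+1)/n
        d=tp-p
        r=[op,round(np.cos(y)*d[0]+np.sin(y)*d[1],4),round(np.sin(y)*d[0]-np.cos(y)*d[1],4),round(-d[2],4),round(-(ty-y),3)]
        out.append(r)
        d=np.array([np.cos(y)*r[1]+np.sin(y)*r[2],np.sin(y)*r[1]-np.cos(y)*r[2],-r[3]]);p=p+d;y=y-r[4]
    for k in range(0,n,5): print([v for r in out[k:k+5] for v in r])
    print("end",p.round(4),round(y,4))
E
python3 - <<'E'
from h import *
s=dict(np.load("/tmp/scene0.npz"));d=dict(np.load("/tmp/side0.npz"))
print(onz(s,(255.6,196.3),.074),onz(d,(260.9,201.9),.074))
plan([.1391,-.5319,.2387],.2558,[.54,.07,.24],.2558+1.75,14,1)
E
```

```text
[0.59707315 0.02147112 0.074     ] [0.6015679  0.01416976 0.074     ]
[1, np.float64(0.0386), np.float64(-0.0343), np.float64(-0.0001), -0.125, 1, np.float64(0.0426), np.float64(-0.0293), np.float64(-0.0001), -0.125, 1, np.float64(0.0458), np.float64(-0.0238), np.float64(-0.0001), -0.125, 1, np.float64(0.0485), np.float64(-0.0178), np.float64(-0.0001), -0.125, 1, np.float64(0.0503), np.float64(-0.0116), np.float64(-0.0001), -0.125]
[1, np.float64(0.0514), np.float64(-0.0053), np.float64(-0.0001), -0.125, 1, np.float64(0.0517), np.float64(0.0012), np.float64(-0.0001), -0.125, 1, np.float64(0.0511), np.float64(0.0076), np.float64(-0.0), -0.125, 1, np.float64(0.0497), np.float64(0.0139), np.float64(-0.0001), -0.125, 1, np.float64(0.0477), np.float64(0.02), np.float64(-0.0001), -0.125]
[1, np.float64(0.0447), np.float64(0.0257), np.float64(-0.0001), -0.125, 1, np.float64(0.0412), np.float64(0.0312), np.float64(-0.0001), -0.125, 1, np.float64(0.037), np.float64(0.0361), np.float64(-0.0001), -0.125, 1, np.float64(0.0322), np.float64(0.0404), np.float64(-0.0001), -0.125]
end [0.5401 0.07   0.24  ] 2.0058
```

>>> drive_tool(
  steps=[1, 0.0386, -0.0343, 0, -0.125, 1, 0.0426, -0.0293, 0, -0.125, 1, 0.0458, -0.0238, 0, -0.125, 1, 0.0485, -0.0178, 0, -0.125, 1, 0.0503, -0.0116, 0, -0.125],
)

```text
time_s: 0.78
ee_pos: [0.2829, -0.3157, 0.2392]
eef_rot: [-0.0, 0.904, 0.428, 0.0]
ft_force: [1.0, -0.7, 0.3]
width: 0.0854
```

>>> drive_tool(
  steps=[1, 0.0514, -0.0053, 0, -0.125, 1, 0.0517, 0.0012, 0, -0.125, 1, 0.0511, 0.0076, 0, -0.125, 1, 0.0497, 0.0139, 0, -0.125, 1, 0.0477, 0.02, 0, -0.125],
)

```text
time_s: 1.4
ee_pos: [0.4262, -0.1006, 0.2393]
eef_rot: [0.0, 0.728, 0.685, 0.0]
ft_force: [0.5, -0.6, 0.5]
width: 0.0852
```

>>> drive_tool(
  steps=[1, 0.0447, 0.0257, 0, -0.125, 1, 0.0412, 0.0312, 0, -0.125, 1, 0.037, 0.0361, 0, -0.125, 1, 0.0322, 0.0404, 0, -0.125, 1, 0, 0, 0, 0],
)

```text
time_s: 2.02
ee_pos: [0.5412, 0.0724, 0.2383]
eef_rot: [-0.001, 0.536, 0.844, -0.0]
ft_force: [-0.5, 0.1, -0.7]
width: 0.0855
```

Run:
```python
from plant import *
from h import *
c=capture("wrist");np.savez("/tmp/w1.npz",**c);cv2.imwrite("pics/w1.png",c["color"]);s=read_state();print(s["time_s"],s["ee_pos"],yaw_of(s["eef_rot"]),s["qpos"],s["eef_rot"])
```

```text
2.075 [0.54032226 0.0710761  0.23844575] 2.0080620137398557 [-2.32024521e-02  2.51222252e-01  9.24603469e-03  1.33032395e+00
 -2.56365842e-05  1.11032777e+00] [-6.36917820e-04  5.36905613e-01  8.43641984e-01 -3.99855358e-04]
```

View pics/w1.png

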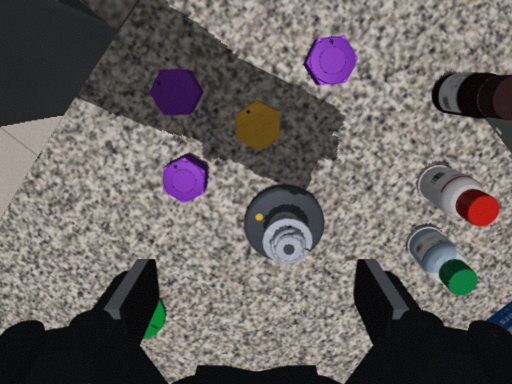

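Run:
```python
from h import *
c=dict(np.load("/tmp/w1.npz"))
a=cv2.resize(c["color"][90:160,225:295],None,fx=8,fy=8,interpolation=cv2.INTER_CUBIC)
a=np.clip(a.astype(float)*1.8,0,255).astype(np.uint8)
b=cv2.resize(c["color"][205:275,250:320],None,fx=8,fy=8,interpolation=cv2.INTER_CUBIC)
cv2.imwrite("pics/w1a.png",a);cv2.imwrite("pics/w1b.png",b)
```

```text
(no output)
```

View pics/w1a.png

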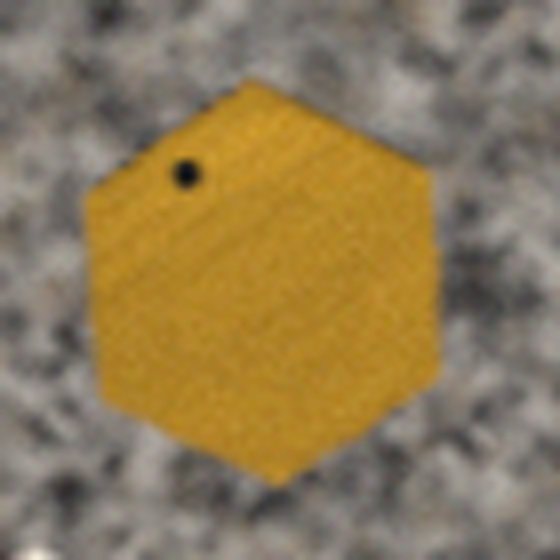

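View pics/w1b.png

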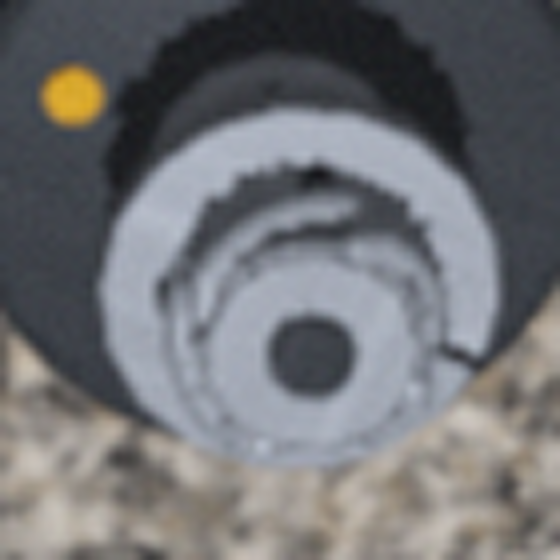

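Run:
```python
from h import *
c=dict(np.load("/tmp/w1.npz"))
f=lambda p,o:((p[0]+.5)/8-.5+o[0],(p[1]+.5)/8-.5+o[1])
C=np.array([onz(c,f(p,(225,90)),.028) for p in [(253,80),(430,175),(438,380),(278,485),(100,395),(88,195)]])
m=C.mean(0);print("cap",m,"corner r",np.linalg.norm(C-m,axis=1),"ang",np.degrees(np.arctan2(*(C-m)[:,1::-1].T)))
d=onz(c,f((187,174),(225,90)),.028)-m;print("dot",np.degrees(np.arctan2(d[1],d[0])),np.linalg.norm(d))
o=(250,205)
g=onz(c,f((313,355),o),.074);k=onz(c,f((460,356),o),.056)-g;print("gauge",g,"mark",np.degrees(np.arctan2(k[1],k[0])),np.linalg.norm(k[:2]))
# edges of tip
for p in [(267,355),(358,355),(313,313),(313,398)]: print(onz(c,f(p,o),.074))
E=[onz(c,f(p,o),.056)[:2] for p in [(100,280),(497,270),(300,107),(300,466),(160,160),(440,155),(130,380)]]
print((E-g[:2]).round(4),np.linalg.norm(E-g[:2],axis=1))
E=np.array(E); A=np.c_[2*E,np.ones(len(E))];x=np.linalg.lstsq(A,(E**2).sum(1),rcond=None)[0];print("shoulder fit",x[:2],np.sqrt(x[2]+x[:2]@x[:2]))
# scene/side estimates on gauge
```

```text
cap [0.52561502 0.10925322 0.028     ] corner r [0.02504497 0.02447357 0.02463995 0.0249511  0.0246382  0.02446913] ang [ 118.54871452   59.20571684   -2.70101234  -60.72908449 -121.62507751
  177.93209838]
dot 149.99023962991413 0.016739890636015515
gauge [0.60079783 0.02034492 0.074     ] mark 1.1029100104234866 0.02273158820255373
[0.59576681 0.01797868 0.074     ]
[0.60572383 0.02265917 0.074     ]
[0.59824674 0.02533898 0.074     ]
[0.60344145 0.01517226 0.074     ]
[[-0.0236 -0.0096]
 [ 0.0213  0.0131]
 [-0.0114  0.0223]
 [ 0.0114 -0.0225]
 [-0.024   0.0085]
 [ 0.0073  0.024 ]
 [-0.0141 -0.0206]] [0.02550463 0.02501064 0.02503733 0.02516696 0.02544694 0.02510337
 0.02498166]
shoulder fit [0.60061768 0.02033052] 0.02514758620423734
```

Run:
```python
import plant
print([ (k,v) for k,v in vars(plant).items() if not k.startswith('_')])
from h import *
plan([.5403,.0711,.2384],2.008,[.5256,.1093,.20],4.161,12,.75)
```

```text
[('capture', <function make.<locals>.drawn_camera at 0x7ff74a1000e0>), ('job_done', <function connect.<locals>.done at 0x7ff74a077740>), ('read_state', <function make.<locals>.<lambda> at 0x7ff74a1005e0>), ('Unreachable', <class 'plant.Unreachable'>), ('finger_overhang', 0.008)]
[0.75, np.float64(0.0034), np.float64(0.0002), np.float64(0.0032), -0.179, 0.75, np.float64(0.0033), np.float64(0.0009), np.float64(0.0032), -0.18, 0.75, np.float64(0.0031), np.float64(0.0014), np.float64(0.0032), -0.179, 0.75, np.float64(0.0028), np.float64(0.0019), np.float64(0.0032), -0.18, 0.75, np.float64(0.0024), np.float64(0.0025), np.float64(0.0032), -0.179]
[0.75, np.float64(0.0019), np.float64(0.0028), np.float64(0.0032), -0.179, 0.75, np.float64(0.0015), np.float64(0.0031), np.float64(0.0032), -0.18, 0.75, np.float64(0.0008), np.float64(0.0033), np.float64(0.0032), -0.179, 0.75, np.float64(0.0002), np.float64(0.0034), np.float64(0.0032), -0.18, 0.75, np.float64(-0.0004), np.float64(0.0034), np.float64(0.0032), -0.179]
[0.75, np.float64(-0.001), np.float64(0.0033), np.float64(0.0032), -0.18, 0.75, np.float64(-0.0015), np.float64(0.003), np.float64(0.0032), -0.179]
end [0.5256 0.1093 0.2   ] 4.161
```

>>> drive_tool(
  steps=[0.75, 0.0034, 0.0002, 0.0032, -0.179, 0.75, 0.0033, 0.0009, 0.0032, -0.18, 0.75, 0.0031, 0.0014, 0.0032, -0.179, 0.75, 0.0028, 0.0019, 0.0032, -0.18, 0.75, 0.0024, 0.0025, 0.0032, -0.179],
)

```text
time_s: 2.7
ee_pos: [0.5334, 0.0847, 0.2234]
eef_rot: [-0.0, 0.117, 0.993, -0.0]
ft_force: [-0.4, -0.6, 0.4]
width: 0.064
```

>>> drive_tool(
  steps=[0.75, 0.0019, 0.0028, 0.0032, -0.179, 0.75, 0.0015, 0.0031, 0.0032, -0.18, 0.75, 0.0008, 0.0033, 0.0032, -0.179, 0.75, 0.0002, 0.0034, 0.0032, -0.18, 0.75, -0.0004, 0.0034, 0.0032, -0.179],
)

```text
time_s: 3.32
ee_pos: [0.5273, 0.1006, 0.2073]
eef_rot: [-0.0, -0.325, 0.946, -0.0]
ft_force: [0.4, -0.4, 0.6]
width: 0.064
```

>>> drive_tool(
  steps=[0.75, -0.001, 0.0033, 0.0032, -0.18, 0.75, -0.0015, 0.003, 0.0032, -0.179, 0.75, 0, 0, 0, 0],
)

```text
time_s: 3.7
ee_pos: [0.5249, 0.1072, 0.2009]
eef_rot: [-0.0, -0.486, 0.874, 0.0]
ft_force: [-0.7, -0.1, 0.0]
width: 0.0641
```

Run:
```python
from plant import *
from h import *
c=capture("wrist");np.savez("/tmp/w2.npz",**c);cv2.imwrite("pics/w2.png",c["color"]);s=read_state();print(s["time_s"],s["ee_pos"],yaw_of(s["eef_rot"])%6.2832,s["qpos"],s["width"])
print(proj(c,[[.5256,.1093,.028],[.6007,.0203,.074]]))
print(proj(c,s["ee_pos"]))
```

```text
3.75 [0.52512403 0.10717247 0.20102943] 4.153355540977406 [ 4.48019233e-02  2.48803699e-01 -9.00210634e-02  1.23210268e+00
 -1.87553497e-04 -9.66946259e-01] 0.06371443524967932
[[256.43602821 175.80748863]
 [113.82737842 146.29113459]]
[[255.72393033 270.38024826]]
```

View pics/w2.png

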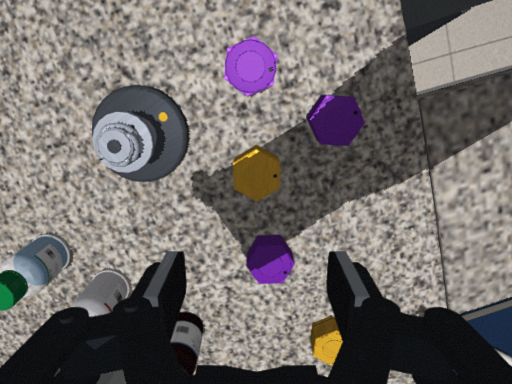

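Run:
```python
from plant import *
from h import *
c=dict(np.load("/tmp/w2.npz"))
a=cv2.resize(c["color"][140:210,220:290],None,fx=8,fy=8,interpolation=cv2.INTER_CUBIC)
a=np.clip(a.astype(float)*1.8,0,255).astype(np.uint8)
b=cv2.resize(c["color"][105:185,80:160],None,fx=7,fy=7,interpolation=cv2.INTER_CUBIC)
cv2.imwrite("pics/w2a.png",a);cv2.imwrite("pics/w2b.png",b)
s=read_state();print(s["ee_pos"],s["eef_rot"])
```

```text
[0.52512403 0.10717247 0.20102943] [-1.00434338e-04 -4.84572240e-01  8.74751240e-01 -5.48168452e-05]
```

View pics/w2a.png

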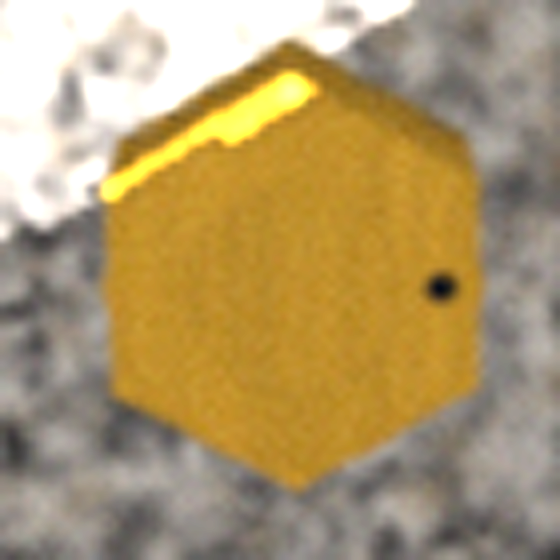

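View pics/w2b.png

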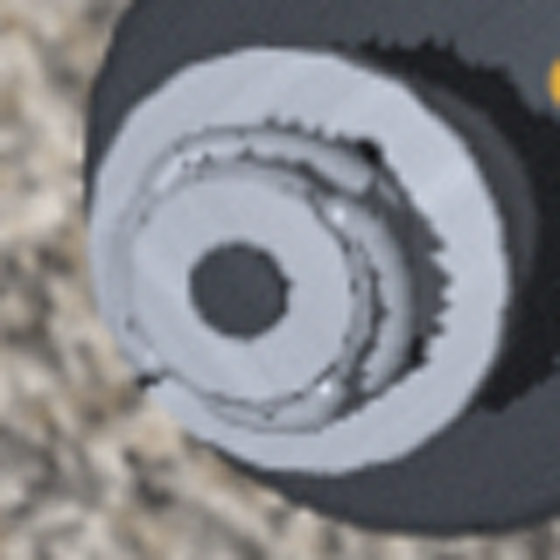

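Run:
```python
from h import *
c=dict(np.load("/tmp/w2.npz"))
f=lambda p,o,s:((p[0]+.5)/s-.5+o[0],(p[1]+.5)/s-.5+o[1])
C=np.array([onz(c,f(p,(220,140),8),.028) for p in [(298,72),(479,178),(478,388),(298,488),(112,395),(105,193)]])
m=C.mean(0);a=np.degrees(np.arctan2(*(C-m)[:,1::-1].T));print("cap",m,"r",np.linalg.norm(C-m,axis=1),"ang",a, (a+30)%60-30)
d=onz(c,f((441,287),(220,140),8),.028)-m;print("dot",np.degrees(np.arctan2(d[1],d[0])),np.linalg.norm(d))
o=(80,105)
g=onz(c,f((240,290),o,7),.074);k=onz(c,f((150,378),o,7),.056)-g;print("gauge",g,"mark",np.degrees(np.arctan2(k[1],k[0])),np.linalg.norm(k[:2]))
E=np.array([onz(c,f(p,o,7),.056)[:2] for p in [(88,250),(510,275),(265,45),(300,473),(140,115),(430,105),(470,400),(190,430)]])
A=np.c_[2*E,np.ones(len(E))];x=np.linalg.lstsq(A,(E**2).sum(1),rcond=None)[0];print("shoulder fit",x[:2],np.sqrt(x[2]+x[:2]@x[:2]))
```

```text
cap [0.52548193 0.10910051 0.028     ] r [0.02517913 0.02468981 0.02456907 0.02441074 0.02498559 0.02445375] ang [-122.59531838  179.86466484  118.75158104   59.03682139   -0.72713857
  -59.17854901] [-2.59531838 -0.13533516 -1.24841896 -0.96317861 -0.72713857  0.82145099]
dot 148.57665135181009 0.01687439090308897
gauge [0.60053685 0.02013377 0.074     ] mark 2.4880341689489818 0.02412773973838083
shoulder fit [0.6007081  0.02028437] 0.0252464078371547
```

Run:
```python
from h import *
plan([.5251,.1072,.2010],4.153,[.5255,.1092,.05],4.168,4,.75)
```

```text
[0.75, np.float64(-0.0005), np.float64(0.0002), np.float64(0.0378), -0.004, 0.75, np.float64(-0.0005), np.float64(0.0002), np.float64(0.0377), -0.004, 0.75, np.float64(-0.0004), np.float64(0.0001), np.float64(0.0378), -0.003, 0.75, np.float64(-0.0005), np.float64(0.0002), np.float64(0.0377), -0.004]
end [0.5255 0.1092 0.05  ] 4.168
```

>>> drive_tool(
  steps=[0.75, -0.0005, 0.0002, 0.0378, -0.004, 0.75, -0.0005, 0.0002, 0.0377, -0.004, 0.75, -0.0004, 0.0001, 0.0378, -0.003, 0.75, -0.0005, 0.0002, 0.0377, -0.004, 0.75, 0, 0, 0, 0],
)

```text
time_s: 4.38
ee_pos: [0.5242, 0.1094, 0.0481]
eef_rot: [-0.002, -0.492, 0.871, 0.001]
ft_force: [-0.2, 0.1, 0.2]
width: 0.0643
```

```bash
cat > st.py <<'E'
from plant import *
from h import *
s=read_state();print(round(s["time_s"],3),s["ee_pos"].round(4),"yaw",round(yaw_of(s["eef_rot"])%6.28319,4),"q6",s["qpos"][5].round(3),"F",s["ft_force"].round(1),"M",s["moment"].round(3),"w",round(float(s["width"]),4))
E
python3 st.py
```

```text
4.375 [0.5242 0.1094 0.0481] yaw 4.1697 q6 -0.979 F [-0.2  0.1  0.2] M [-0.04  -0.008 -0.019] w 0.0643
```

>>> drive_tool(
  steps=[0.75, 0, 0, 0.018, 0, 0.75, 0, 0, 0.016, 0, 0.75, 0, 0, 0.001, 0, 0.75, 0, 0, 0, 0],
)

```text
time_s: 4.88
ee_pos: [0.5267, 0.1099, 0.0163]
eef_rot: [0.001, -0.493, 0.87, -0.0]
ft_force: [0.6, -0.2, -0.1]
width: 0.0639
```

```bash
python3 st.py
```

```text
4.875 [0.5267 0.1099 0.0163] yaw 4.1726 q6 -0.981 F [ 0.6 -0.2 -0.1] M [-0.014  0.002  0.026] w 0.0639
```

>>> drive_tool(
  steps=[0.75, 0, 0, 0.003, 0, 0.75, 0, 0, 0, 0, 0.75, 0, 0, 0, 0],
)

```text
time_s: 5.25
ee_pos: [0.5259, 0.11, 0.0121]
eef_rot: [0.0, -0.493, 0.87, -0.0]
ft_force: [-0.1, 0.3, -0.4]
width: 0.064
```

```bash
python3 st.py
```

```text
5.25 [0.5259 0.11   0.0121] yaw 4.1737 q6 -0.982 F [-0.1  0.3 -0.4] M [ 0.054 -0.064 -0.004] w 0.064
```

>>> drive_tool(
  steps=[0, 0, 0, 0, 0, 0, 0, 0, 0, 0, 0, 0, 0, 0, 0, 0, 0, 0, 0, 0, 0, 0, 0, 0, 0],
)

```text
time_s: 5.88
ee_pos: [0.5259, 0.11, 0.0122]
eef_rot: [0.0, -0.493, 0.87, -0.0]
ft_force: [-1.5, -0.2, 5.8]
width: 0.0417
```

```bash
python3 st.py
```

```text
5.875 [0.5259 0.11   0.0122] yaw 4.1738 q6 -0.982 F [-1.5 -0.2  5.8] M [-0.037  0.388  0.029] w 0.0417
```

>>> drive_tool(
  steps=[0, 0, 0, -0.01, 0, 0, 0, 0, -0.03, 0, 0, 0, 0, -0.04, 0, 0, 0, 0, -0.03, 0, 0, 0, 0, 0, 0],
)

```text
time_s: 6.5
ee_pos: [0.5271, 0.1101, 0.1243]
eef_rot: [0.002, -0.494, 0.87, -0.001]
ft_force: [0.4, 0.2, -1.3]
width: 0.0419
```

```bash
python3 st.py
python3 - <<'E'
from plant import *
from h import *
s=read_state()
p=s["ee_pos"];y=yaw_of(s["eef_rot"])%6.28319
plan(p,y,[.6011,.0211,.115],y,4,0)
c=capture("wrist");np.savez("/tmp/w3.npz",**c);cv2.imwrite("pics/w3.png",c["color"])
E
```

```text
6.5 [0.5271 0.1101 0.1243] yaw 4.1739 q6 -0.982 F [ 0.4  0.2 -1.3] M [-0.01   0.006  0.014] w 0.0419
[0, np.float64(0.0096), np.float64(-0.0273), np.float64(0.0023), np.float64(-0.0), 0, np.float64(0.0096), np.float64(-0.0273), np.float64(0.0024), np.float64(-0.0), 0, np.float64(0.0096), np.float64(-0.0273), np.float64(0.0023), np.float64(-0.0), 0, np.float64(0.0096), np.float64(-0.0273), np.float64(0.0023), np.float64(-0.0)]
end [0.6011 0.0211 0.115 ] 4.1739
```

View pics/w3.png

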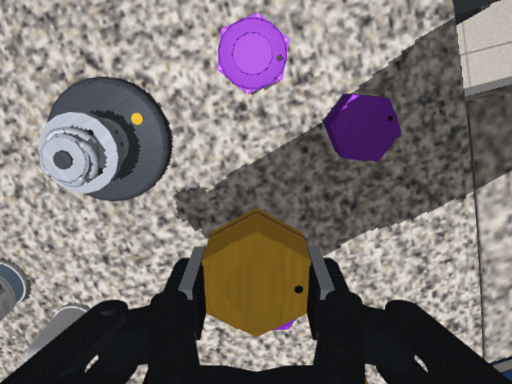

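Run:
```python
from h import *
c=dict(np.load("/tmp/w3.npz"))
a=cv2.resize(c["color"][200:345,190:325],None,fx=4,fy=4,interpolation=cv2.INTER_CUBIC)
cv2.imwrite("pics/w3a.png",np.clip(a.astype(float)*2,0,255).astype(np.uint8))
```

```text
(no output)
```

View pics/w3a.png

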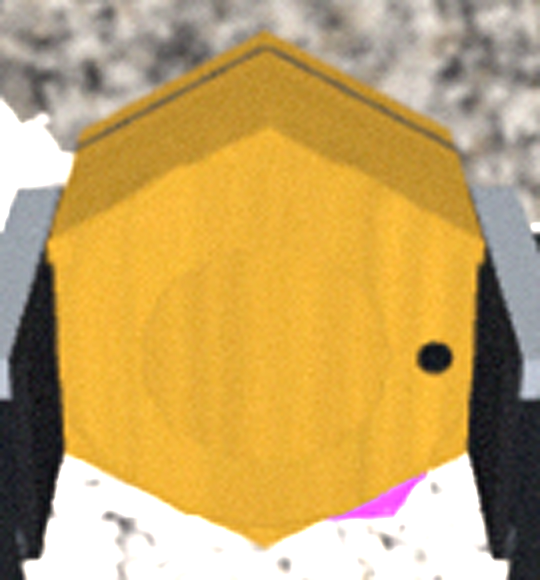

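Run:
```python
from plant import *
from h import *
c=dict(np.load("/tmp/w3.npz"))
s=read_state(); p=s["ee_pos"]; y=yaw_of(s["eef_rot"])
print(p)
f=lambda q:((q[0]+.5)/4-.5+190,(q[1]+.5)/4-.5+200)
for z in (p[2]+.014,p[2]+.016,p[2]+.018):
    C=np.array([onz(c,f(q),z) for q in [(270,127),(485,240),(468,452),(263,545),(67,452),(48,242)]])
    m=C.mean(0); d=m-p
    a=np.degrees(np.arctan2(*(C-m)[:,1::-1].T))
    print(np.linalg.norm(C-m,axis=1).round(4),"tool off",np.cos(y)*d[0]+np.sin(y)*d[1],np.sin(y)*d[0]-np.cos(y)*d[1],((a+30)%60-30).round(1))
q=onz(c,f((270,42)),p[2]-.012);C0=q-p;print("rim corner tool",np.cos(y)*C0[0]+np.sin(y)*C0[1])
plan(p,y,[.6011,.0211,.115],y,4,0)
```

```text
[0.52622117 0.11004593 0.12265312]
[0.0252 0.0254 0.025  0.025  0.0249 0.0253] tool off -0.0014029731895377046 -0.0006134208811864399 [-1.5 -0.4 -1.4 -1.7  0.2 -0.5]
[0.0248 0.025  0.0246 0.0246 0.0245 0.0249] tool off -9.548083496243724e-05 -0.0006108264574552576 [-1.5 -0.4 -1.4 -1.7  0.2 -0.5]
[0.0244 0.0246 0.0242 0.0242 0.0241 0.0245] tool off 0.0012120115196128868 -0.0006082320337239799 [-1.5 -0.4 -1.4 -1.7  0.2 -0.5]
rim corner tool 0.02285365490256996
[0, np.float64(0.0095), np.float64(-0.0275), np.float64(0.0019), np.float64(-0.0), 0, np.float64(0.0095), np.float64(-0.0274), np.float64(0.0019), np.float64(-0.0), 0, np.float64(0.0095), np.float64(-0.0275), np.float64(0.0019), np.float64(-0.0), 0, np.float64(0.0095), np.float64(-0.0275), np.float64(0.002), np.float64(-0.0)]
end [0.6011 0.0211 0.115 ] -2.1093
```

>>> drive_tool(
  steps=[0, 0.0096, -0.0275, 0.0015, 0, 0, 0.0096, -0.0275, 0.0015, 0, 0, 0.0096, -0.0274, 0.0015, 0, 0, 0.0096, -0.0274, 0.0015, 0, 0, 0, 0, 0, 0],
)

```text
time_s: 7.18
ee_pos: [0.6006, 0.0193, 0.1138]
eef_rot: [-0.001, -0.493, 0.87, 0.001]
ft_force: [0.5, 0.1, -1.8]
width: 0.0419
```

>>> drive_tool(
  steps=[0, 0, 0, 0, 0],
)

```text
time_s: 7.3
ee_pos: [0.5995, 0.021, 0.1146]
eef_rot: [-0.001, -0.493, 0.87, 0.001]
ft_force: [1.1, 0.2, -2.6]
width: 0.0419
```

```bash
python3 st.py;  python3 - <<'E'
from plant import *
from h import *
for n in ("wrist","side"):
    c=capture(n);np.savez(f"/tmp/{n}4.npz",**c);cv2.imwrite(f"pics/{n}4.png",c["color"])
cv2.imwrite("pics/side4c.png",cv2.resize(c["color"][160:250,210:310],None,fx=7,fy=7,interpolation=cv2.INTER_CUBIC))
E
```

```text
7.3 [0.5995 0.021  0.1146] yaw 4.1736 q6 -1.137 F [ 1.1  0.2 -2.6] M [ 0.04  -0.013 -0.055] w 0.0419
```

View pics/side4c.png

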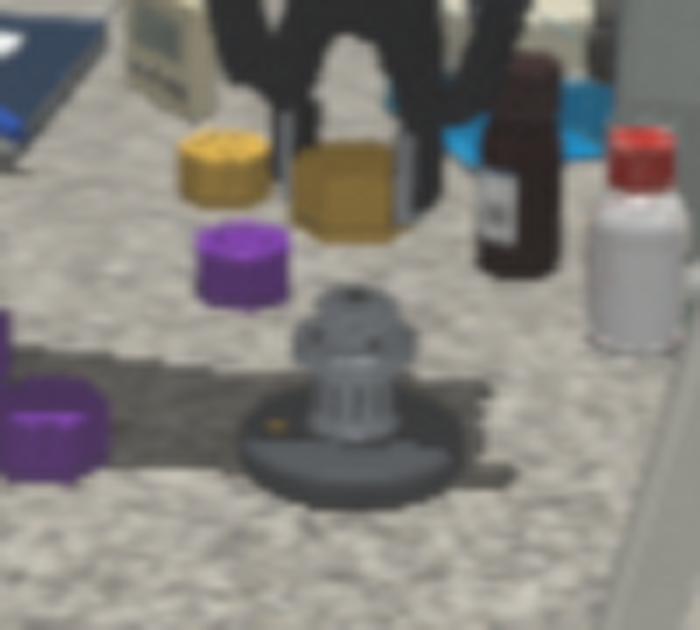

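View pics/wrist4.png

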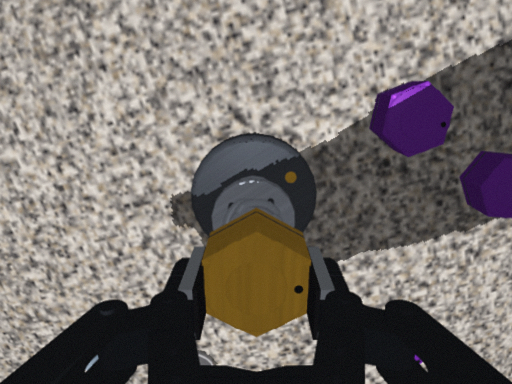

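>>> drive_tool(
  steps=[0, 0, 0, 0.009, 0, 0, 0, 0, 0.009, 0, 0, 0, 0, 0, 0, 0, 0, 0, 0, 0],
)

```text
time_s: 7.9
ee_pos: [0.6005, 0.0208, 0.0979]
eef_rot: [-0.0, -0.494, 0.87, 0.0]
ft_force: [0.3, 0.8, -1.4]
width: 0.0418
```

```bash
python3 st.py
```

```text
7.9 [0.6005 0.0208 0.0979] yaw 4.1738 q6 -1.137 F [ 0.3  0.8 -1.4] M [ 0.02  -0.038 -0.023] w 0.0418
```

>>> drive_tool(
  steps=[0, 0, 0, 0.006, 0, 0, 0, 0, 0.005, 0, 0, 0, 0, 0.002, 0, 0, 0, 0, 0, 0],
)

```text
time_s: 8.4
ee_pos: [0.6004, 0.0207, 0.0847]
eef_rot: [-0.0, -0.493, 0.87, 0.0]
ft_force: [0.5, -1.3, -2.4]
width: 0.0419
```

```bash
python3 st.py
```

```text
8.4 [0.6004 0.0207 0.0847] yaw 4.1737 q6 -1.137 F [ 0.5 -1.3 -2.4] M [ 0.008 -0.001 -0.049] w 0.0419
```

No contact yet (rim about 72.5 mm), so I'll creep down from here.

>>> drive_tool(
  steps=[0, 0, 0, 0.001, 0, 0, 0, 0, 0.001, 0, 0, 0, 0, 0, 0],
)

```text
time_s: 8.78
ee_pos: [0.6004, 0.0207, 0.0829]
eef_rot: [-0.0, -0.493, 0.87, 0.0]
ft_force: [0.3, -0.1, -1.4]
width: 0.0418
```

>>> drive_tool(
  steps=[0, 0, 0, 0.001, 0, 0, 0, 0, 0.001, 0, 0, 0, 0, 0, 0],
)

```text
time_s: 9.15
ee_pos: [0.6004, 0.0207, 0.0808]
eef_rot: [-0.0, -0.493, 0.87, 0.0]
ft_force: [-0.1, 0.1, -0.8]
width: 0.0416
```

```bash
python3 st.py
```

```text
9.15 [0.6004 0.0207 0.0808] yaw 4.1738 q6 -1.137 F [-0.1  0.1 -0.8] M [-0.029 -0.009 -0.007] w 0.0416
```

>>> drive_tool(
  steps=[0, 0, 0, 0.001, 0, 0, 0, 0, 0, 0],
)

```text
time_s: 9.4
ee_pos: [0.6004, 0.0207, 0.0798]
eef_rot: [-0.0, -0.493, 0.87, 0.0]
ft_force: [-0.8, 0.2, -1.2]
width: 0.0417
```

>>> drive_tool(
  steps=[0, 0, 0, 0.001, 0, 0, 0, 0, 0, 0],
)

```text
time_s: 9.65
ee_pos: [0.6008, 0.0208, 0.0791]
eef_rot: [0.0, -0.494, 0.87, -0.0]
ft_force: [1.0, -0.0, 0.9]
width: 0.0417
```

```bash
python3 st.py
```

```text
9.65 [0.6008 0.0208 0.0791] yaw 4.1738 q6 -1.137 F [ 1.  -0.   0.9] M [ 0.056 -0.22   0.025] w 0.0417
```

>>> drive_tool(
  steps=[0, 0, 0, 0.0004, 0.06, 0, 0, 0, 0.0004, 0.06, 0, 0, 0, 0.0003, 0.06],
)

```text
time_s: 10.02
ee_pos: [0.6008, 0.0207, 0.0781]
eef_rot: [0.0, -0.412, 0.911, -0.0]
ft_force: [0.6, 0.7, 1.5]
width: 0.0417
```

```bash
python3 st.py
```

```text
10.025 [0.6008 0.0207 0.0781] yaw 3.9918 q6 -0.955 F [0.6 0.7 1.5] M [ 0.025 -0.195 -0.011] w 0.0417
```

>>> drive_tool(
  steps=[0, 0, 0, 0.0006, 0.1, 0, 0, 0, 0.0006, 0.1, 0, 0, 0, 0.0005, 0.1, 0, 0, 0, 0.0006, 0.1],
)

```text
time_s: 10.52
ee_pos: [0.6009, 0.0207, 0.0759]
eef_rot: [0.001, -0.223, 0.975, -0.0]
ft_force: [1.4, -0.4, 1.5]
width: 0.0424
```

```bash
python3 st.py
```

```text
10.525 [0.6009 0.0207 0.0759] yaw 3.5906 q6 -0.554 F [ 1.4 -0.4  1.5] M [ 0.018 -0.295  0.017] w 0.0424
```

>>> drive_tool(
  steps=[0, 0, 0, 0.0006, 0.1, 0, 0, 0, 0.0006, 0.1, 0, 0, 0, 0.0005, 0.1, 0, 0, 0, 0.0006, 0.1],
)

```text
time_s: 11.02
ee_pos: [0.601, 0.0206, 0.0736]
eef_rot: [0.001, -0.024, 1.0, -0.0]
ft_force: [1.5, 0.3, 2.2]
width: 0.0417
```

```bash
python3 st.py
```

```text
11.025 [0.601  0.0206 0.0736] yaw 3.1905 q6 -0.154 F [1.5 0.3 2.2] M [-0.033 -0.316  0.025] w 0.0417
```

>>> drive_tool(
  steps=[0, 0, 0, 0.0002, 0.03, 0, 0, 0, 0.0002, 0.03],
)

```text
time_s: 11.28
ee_pos: [0.6009, 0.0206, 0.0733]
eef_rot: [0.001, 0.004, 1.0, -0.0]
ft_force: [1.7, -0.7, 3.8]
width: 0.0422
```

```bash
python3 st.py
```

```text
11.275 [0.6009 0.0206 0.0733] yaw 3.1336 q6 -0.097 F [ 1.7 -0.7  3.8] M [-0.133 -0.402  0.012] w 0.0422
```

>>> drive_tool(
  steps=[0, 0, 0, 0.0002, 0.03, 0, 0, 0, 0.0001, 0.03],
)

```text
time_s: 11.52
ee_pos: [0.6009, 0.0206, 0.0728]
eef_rot: [0.001, 0.035, 0.999, -0.0]
ft_force: [1.6, -0.5, 5.5]
width: 0.0419
```

```bash
python3 st.py
```

```text
11.525 [0.6009 0.0206 0.0728] yaw 3.0723 q6 -0.036 F [ 1.6 -0.5  5.5] M [-0.275 -0.561 -0.05 ] w 0.0419
```

>>> drive_tool(
  steps=[0, 0, 0, 0, 0.03],
)

```text
time_s: 11.65
ee_pos: [0.6008, 0.0206, 0.0727]
eef_rot: [0.0, 0.05, 0.999, -0.0]
ft_force: [2.4, -0.9, 3.5]
width: 0.0418
```

```bash
python3 st.py
```

```text
11.65 [0.6008 0.0206 0.0727] yaw 3.042 q6 -0.006 F [ 2.4 -0.9  3.5] M [-0.245 -0.78  -0.003] w 0.0418
```

>>> drive_tool(
  steps=[0, 0, 0, 0.0001, 0.03],
)

```text
time_s: 11.78
ee_pos: [0.6008, 0.0206, 0.0725]
eef_rot: [0.0, 0.065, 0.998, -0.0]
ft_force: [3.2, -0.7, 4.7]
width: 0.042
```

```bash
python3 st.py
```

```text
11.775 [0.6008 0.0206 0.0725] yaw 3.0119 q6 0.025 F [ 3.2 -0.7  4.7] M [-0.271 -0.853  0.021] w 0.042
```

>>> drive_tool(
  steps=[0, -0.0004, 0, 0.0001, 0.03, 0, -0.0001, 0, 0.0002, 0.03],
)

```text
time_s: 12.02
ee_pos: [0.6009, 0.0206, 0.0721]
eef_rot: [-0.0, 0.095, 0.996, -0.0]
ft_force: [2.8, -1.1, 5.0]
width: 0.0421
```

```bash
python3 st.py
```

```text
12.025 [0.6009 0.0206 0.0721] yaw 2.9518 q6 0.085 F [ 2.8 -1.1  5. ] M [-0.261 -0.615  0.034] w 0.0421
```

>>> drive_tool(
  steps=[0, 0, 0, 0.0002, 0.03],
)

```text
time_s: 12.15
ee_pos: [0.6009, 0.0206, 0.0719]
eef_rot: [-0.0, 0.11, 0.994, -0.0]
ft_force: [3.1, 0.2, 4.4]
width: 0.0419
```

```bash
python3 st.py
```

```text
12.15 [0.6009 0.0206 0.0719] yaw 2.9218 q6 0.115 F [3.1 0.2 4.4] M [-0.291 -0.672 -0.027] w 0.0419
```

>>> drive_tool(
  steps=[0, -0.0005, 0, 0.0002, 0.03, 0, -0.0003, 0, 0.0001, 0.03],
)

```text
time_s: 12.4
ee_pos: [0.6014, 0.0204, 0.0713]
eef_rot: [-0.0, 0.139, 0.99, -0.0]
ft_force: [2.0, -1.2, 2.0]
width: 0.0417
```

```bash
python3 st.py
```

```text
12.4 [0.6014 0.0204 0.0713] yaw 2.8617 q6 0.175 F [ 2.  -1.2  2. ] M [-0.436 -0.356  0.02 ] w 0.0417
```

>>> drive_tool(
  steps=[0, 0, 0, 0.0002, 0.03],
)

```text
time_s: 12.52
ee_pos: [0.6015, 0.0204, 0.0711]
eef_rot: [-0.0, 0.154, 0.988, -0.0]
ft_force: [2.2, -2.4, 0.2]
width: 0.0418
```

```bash
python3 st.py
```

```text
12.525 [0.6015 0.0204 0.0711] yaw 2.8317 q6 0.205 F [ 2.2 -2.4  0.2] M [-0.352 -0.403 -0.022] w 0.0418
```

>>> drive_tool(
  steps=[0, -0.0002, -0.0002, 0.0001, 0.03, 0, 0, 0, 0.0002, 0.03],
)

```text
time_s: 12.78
ee_pos: [0.6014, 0.0204, 0.0707]
eef_rot: [-0.001, 0.184, 0.983, 0.0]
ft_force: [0.5, -1.1, 0.1]
width: 0.0419
```

```bash
python3 st.py
```

```text
12.775 [0.6014 0.0204 0.0707] yaw 2.7719 q6 0.264 F [ 0.5 -1.1  0.1] M [-0.095 -0.212  0.002] w 0.0419
```

>>> drive_tool(
  steps=[0, 0, 0, 0.0002, 0.03],
)

```text
time_s: 12.9
ee_pos: [0.6015, 0.0204, 0.0705]
eef_rot: [-0.0, 0.199, 0.98, 0.0]
ft_force: [1.0, 0.7, -0.6]
width: 0.0422
```

```bash
python3 st.py
```

```text
12.9 [0.6015 0.0204 0.0705] yaw 2.7419 q6 0.294 F [ 1.   0.7 -0.6] M [-0.061 -0.112  0.007] w 0.0422
```

>>> drive_tool(
  steps=[0, 0, 0, 0.0002, 0.03],
)

```text
time_s: 13.02
ee_pos: [0.6015, 0.0204, 0.0704]
eef_rot: [-0.0, 0.213, 0.977, 0.0]
ft_force: [0.5, -0.4, -1.6]
width: 0.042
```

```bash
python3 st.py
```

```text
13.025 [0.6015 0.0204 0.0704] yaw 2.7119 q6 0.324 F [ 0.5 -0.4 -1.6] M [ 0.015 -0.029 -0.021] w 0.042
```

>>> drive_tool(
  steps=[0, 0, 0, 0.0001, 0.03],
)

```text
time_s: 13.15
ee_pos: [0.6015, 0.0204, 0.0703]
eef_rot: [-0.0, 0.228, 0.974, 0.0]
ft_force: [0.2, 0.1, -1.2]
width: 0.0418
```

```bash
python3 st.py
```

```text
13.15 [0.6015 0.0204 0.0703] yaw 2.6819 q6 0.354 F [ 0.2  0.1 -1.2] M [-0.029  0.025 -0.037] w 0.0418
```

>>> drive_tool(
  steps=[0, 0, 0, 0.0002, 0.03],
)

```text
time_s: 13.28
ee_pos: [0.6016, 0.0203, 0.0702]
eef_rot: [-0.0, 0.242, 0.97, 0.0]
ft_force: [0.5, 0.8, -1.7]
width: 0.0417
```

```bash
python3 st.py
```

```text
13.275 [0.6016 0.0203 0.0702] yaw 2.6518 q6 0.384 F [ 0.5  0.8 -1.7] M [-0.01  -0.005 -0.045] w 0.0417
```

>>> drive_tool(
  steps=[0, 0, 0, 0.0002, 0.03],
)

```text
time_s: 13.4
ee_pos: [0.6017, 0.0202, 0.0701]
eef_rot: [-0.0, 0.257, 0.966, -0.0]
ft_force: [0.9, -0.2, -1.1]
width: 0.0419
```

```bash
python3 st.py
```

```text
13.4 [0.6017 0.0202 0.0701] yaw 2.6218 q6 0.414 F [ 0.9 -0.2 -1.1] M [-0.027  0.001 -0.006] w 0.0419
```

>>> drive_tool(
  steps=[0, 0, 0, 0.0001, 0.03],
)

```text
time_s: 13.52
ee_pos: [0.6018, 0.0202, 0.0701]
eef_rot: [-0.0, 0.271, 0.962, 0.0]
ft_force: [-0.7, -0.1, -1.4]
width: 0.0417
```

```bash
python3 st.py
```

```text
13.525 [0.6018 0.0202 0.0701] yaw 2.5918 q6 0.444 F [-0.7 -0.1 -1.4] M [ 0.026 -0.027  0.026] w 0.0417
```

>>> drive_tool(
  steps=[0, 0, 0, 0.0004, 0.01],
)

```text
time_s: 13.65
ee_pos: [0.6019, 0.0202, 0.0697]
eef_rot: [0.0, 0.276, 0.961, -0.0]
ft_force: [0.7, 0.1, -0.6]
width: 0.0422
```

```bash
python3 st.py
python3 - <<'E'
from plant import *
from h import *
for n in ("wrist","side"):
    c=capture(n);np.savez(f"/tmp/{n}5.npz",**c);cv2.imwrite(f"pics/{n}5.png",c["color"])
cv2.imwrite("pics/side5c.png",cv2.resize(c["color"][160:250,210:310],None,fx=7,fy=7,interpolation=cv2.INTER_CUBIC))
E
```

```text
13.65 [0.6019 0.0202 0.0697] yaw 2.5827 q6 0.453 F [ 0.7  0.1 -0.6] M [ 0.002 -0.06   0.014] w 0.0422
```

View pics/wrist5.png

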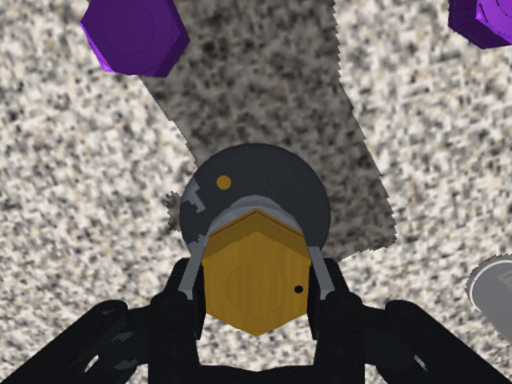

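View pics/side5c.png

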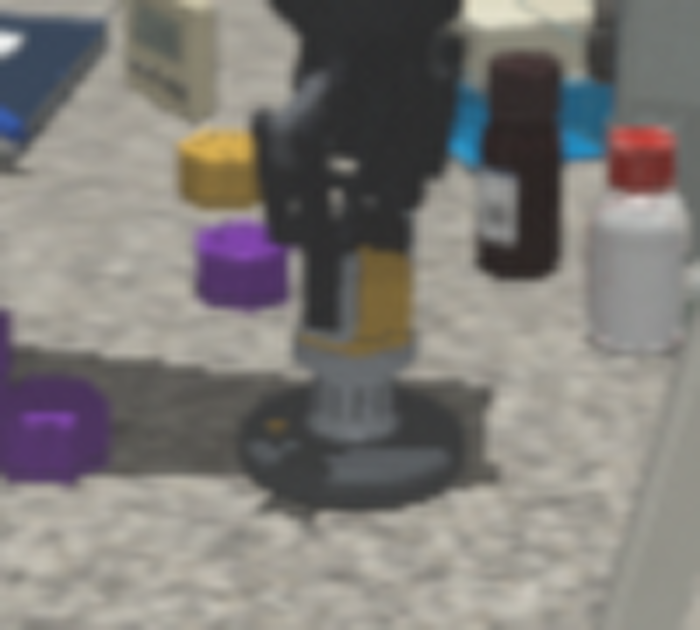

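>>> drive_tool(
  steps=[0, 0, 0, 0.0002, 0.03],
)

```text
time_s: 13.88
ee_pos: [0.6019, 0.0202, 0.0695]
eef_rot: [0.0, 0.29, 0.957, -0.0]
ft_force: [0.1, -1.0, -1.8]
width: 0.0419
```

```bash
python3 st.py
```

```text
13.875 [0.6019 0.0202 0.0695] yaw 2.5525 q6 0.483 F [ 0.1 -1.  -1.8] M [-0.054 -0.026 -0.002] w 0.0419
```

>>> drive_tool(
  steps=[0, 0, 0, 0.0002, 0.03],
)

```text
time_s: 14.0
ee_pos: [0.6019, 0.0202, 0.0693]
eef_rot: [0.0, 0.305, 0.952, -0.0]
ft_force: [0.3, -0.5, -1.1]
width: 0.0418
```

```bash
python3 st.py
```

```text
14.0 [0.6019 0.0202 0.0693] yaw 2.5216 q6 0.514 F [ 0.3 -0.5 -1.1] M [-0.151 -0.067  0.027] w 0.0418
```

>>> drive_tool(
  steps=[0, 0, 0, 0.0002, 0.03],
)

```text
time_s: 14.12
ee_pos: [0.6019, 0.0202, 0.0691]
eef_rot: [0.0, 0.319, 0.948, -0.0]
ft_force: [0.6, -0.5, -1.6]
width: 0.042
```

```bash
python3 st.py
```

```text
14.125 [0.6019 0.0202 0.0691] yaw 2.4917 q6 0.544 F [ 0.6 -0.5 -1.6] M [-0.136 -0.085  0.003] w 0.042
```

>>> drive_tool(
  steps=[0, 0, 0, 0.0001, 0.02],
)

```text
time_s: 14.25
ee_pos: [0.6019, 0.0201, 0.069]
eef_rot: [0.0, 0.328, 0.945, -0.0]
ft_force: [0.4, -0.2, -1.3]
width: 0.0423
```

```bash
python3 st.py
```

```text
14.25 [0.6019 0.0201 0.069 ] yaw 2.4722 q6 0.564 F [ 0.4 -0.2 -1.3] M [-0.186 -0.153 -0.046] w 0.0423
```

>>> drive_tool(
  steps=[0, 0, 0, 0.0001, 0.02],
)

```text
time_s: 14.38
ee_pos: [0.6019, 0.0201, 0.0689]
eef_rot: [0.0, 0.338, 0.941, -0.0]
ft_force: [-0.2, -1.4, -1.7]
width: 0.0417
```

```bash
python3 st.py
```

```text
14.375 [0.6019 0.0201 0.0689] yaw 2.4524 q6 0.583 F [-0.2 -1.4 -1.7] M [-0.255 -0.147  0.054] w 0.0417
```

>>> drive_tool(
  steps=[0, 0, 0, 0.0001, 0.02],
)

```text
time_s: 14.5
ee_pos: [0.6019, 0.0201, 0.0688]
eef_rot: [0.0, 0.347, 0.938, -0.0]
ft_force: [0.9, -0.7, -0.9]
width: 0.0422
```

```bash
python3 st.py
```

```text
14.5 [0.6019 0.0201 0.0688] yaw 2.4324 q6 0.603 F [ 0.9 -0.7 -0.9] M [-0.331 -0.17   0.034] w 0.0422
```

>>> drive_tool(
  steps=[0, 0, 0, 0.0001, 0.02],
)

```text
time_s: 14.62
ee_pos: [0.6019, 0.0201, 0.0687]
eef_rot: [0.0, 0.357, 0.934, -0.0]
ft_force: [1.7, -2.1, -0.8]
width: 0.0421
```

```bash
python3 st.py
```

```text
14.625 [0.6019 0.0201 0.0687] yaw 2.4125 q6 0.623 F [ 1.7 -2.1 -0.8] M [-0.378 -0.188 -0.073] w 0.0421
```

>>> drive_tool(
  steps=[0, -0.0003, -0.0001, 0.0001, 0.02],
)

```text
time_s: 14.75
ee_pos: [0.602, 0.02, 0.0686]
eef_rot: [-0.0, 0.366, 0.931, 0.0]
ft_force: [0.4, -1.2, -1.9]
width: 0.0421
```

```bash
python3 st.py
```

```text
14.75 [0.602  0.02   0.0686] yaw 2.3925 q6 0.643 F [ 0.4 -1.2 -1.9] M [-0.089 -0.013  0.009] w 0.0421
```

>>> drive_tool(
  steps=[0, 0, 0, 0.0001, 0.02],
)

```text
time_s: 14.88
ee_pos: [0.6019, 0.02, 0.0684]
eef_rot: [-0.0, 0.375, 0.927, 0.0]
ft_force: [0.1, -1.3, -1.4]
width: 0.0413
```

```bash
python3 st.py
```

```text
14.875 [0.6019 0.02   0.0684] yaw 2.3725 q6 0.663 F [ 0.1 -1.3 -1.4] M [-0.165 -0.145  0.021] w 0.0413
```

>>> drive_tool(
  steps=[0, 0, 0, 0.0001, 0.02],
)

```text
time_s: 15.0
ee_pos: [0.6019, 0.02, 0.0683]
eef_rot: [-0.0, 0.384, 0.923, 0.0]
ft_force: [0.2, -0.2, -1.4]
width: 0.0418
```

```bash
python3 st.py
```

```text
15.0 [0.6019 0.02   0.0683] yaw 2.3525 q6 0.683 F [ 0.2 -0.2 -1.4] M [-0.186 -0.105  0.02 ] w 0.0418
```

>>> drive_tool(
  steps=[0, 0, 0, 0.0001, 0.015],
)

```text
time_s: 15.12
ee_pos: [0.602, 0.02, 0.0683]
eef_rot: [-0.0, 0.391, 0.92, 0.0]
ft_force: [0.4, -0.6, 0.4]
width: 0.0418
```

```bash
python3 st.py
```

```text
15.125 [0.602  0.02   0.0683] yaw 2.3378 q6 0.698 F [ 0.4 -0.6  0.4] M [-0.139 -0.104  0.013] w 0.0418
```

>>> drive_tool(
  steps=[0, 0, 0, 0.0001, 0.015],
)

```text
time_s: 15.25
ee_pos: [0.602, 0.02, 0.0683]
eef_rot: [0.0, 0.398, 0.917, 0.0]
ft_force: [0.4, -0.0, -0.0]
width: 0.0418
```

```bash
python3 st.py
```

```text
15.25 [0.602  0.02   0.0683] yaw 2.3229 q6 0.713 F [ 0.4 -0.  -0. ] M [-0.076  0.033 -0.003] w 0.0418
```

>>> drive_tool(
  steps=[0, 0, 0, 0.0001, 0.015],
)

```text
time_s: 15.38
ee_pos: [0.6021, 0.02, 0.0683]
eef_rot: [0.0, 0.405, 0.914, 0.0]
ft_force: [-0.4, -0.6, 2.6]
width: 0.0416
```

```bash
python3 st.py
```

```text
15.375 [0.6021 0.02   0.0683] yaw 2.3079 q6 0.728 F [-0.4 -0.6  2.6] M [-0.077  0.024  0.03 ] w 0.0416
```

>>> drive_tool(
  steps=[0, 0, 0, 0, 0.012],
)

```text
time_s: 15.5
ee_pos: [0.6021, 0.02, 0.0683]
eef_rot: [0.0, 0.41, 0.912, 0.0]
ft_force: [0.3, 0.1, 1.7]
width: 0.0417
```

```bash
python3 st.py
```

```text
15.5 [0.6021 0.02   0.0683] yaw 2.296 q6 0.74 F [0.3 0.1 1.7] M [-0.053  0.053 -0.009] w 0.0417
```

>>> drive_tool(
  steps=[0, 0, 0, 0, 0.012],
)

```text
time_s: 15.62
ee_pos: [0.6021, 0.0199, 0.0683]
eef_rot: [0.0, 0.416, 0.909, 0.0]
ft_force: [-1.0, -0.5, 2.8]
width: 0.0417
```

```bash
python3 st.py
```

```text
15.625 [0.6021 0.0199 0.0683] yaw 2.2841 q6 0.751 F [-1.  -0.5  2.8] M [-0.109  0.136  0.083] w 0.0417
```

>>> drive_tool(
  steps=[0, 0, 0, 0, 0.012],
)

```text
time_s: 15.75
ee_pos: [0.602, 0.0199, 0.0683]
eef_rot: [0.0, 0.421, 0.907, -0.0]
ft_force: [-1.9, -1.0, 3.1]
width: 0.0418
```

```bash
python3 st.py
```

```text
15.75 [0.602  0.0199 0.0683] yaw 2.272 q6 0.763 F [-1.9 -1.   3.1] M [-0.209  0.176  0.05 ] w 0.0418
```

>>> drive_tool(
  steps=[0, 0, 0, 0, 0.01],
)

```text
time_s: 15.88
ee_pos: [0.602, 0.0198, 0.0683]
eef_rot: [0.0, 0.426, 0.905, -0.0]
ft_force: [-1.4, -2.1, 3.8]
width: 0.0418
```

```bash
python3 st.py
```

```text
15.875 [0.602  0.0198 0.0683] yaw 2.2621 q6 0.773 F [-1.4 -2.1  3.8] M [-0.372  0.291  0.136] w 0.0418
```

>>> drive_tool(
  steps=[0, 0, 0, 0, 0.01],
)

```text
time_s: 16.0
ee_pos: [0.602, 0.0197, 0.0683]
eef_rot: [0.0, 0.43, 0.903, -0.0]
ft_force: [-1.5, -2.2, 4.6]
width: 0.042
```

```bash
python3 st.py
```

```text
16.0 [0.602  0.0197 0.0683] yaw 2.2521 q6 0.783 F [-1.5 -2.2  4.6] M [-0.545  0.399  0.113] w 0.042
```

```bash
python3 st.py
python3 - <<'E'
from plant import *
from h import *
c=capture("side");np.savez(f"/tmp/side6.npz",**c)
cv2.imwrite("pics/side6c.png",cv2.resize(c["color"][185:245,230:290],None,fx=10,fy=10,interpolation=cv2.INTER_CUBIC))
E
python3 st.py
```

```text
16.0 [0.602  0.0197 0.0683] yaw 2.2521 q6 0.783 F [-1.5 -2.2  4.6] M [-0.545  0.399  0.113] w 0.042
16.05 [0.602  0.0197 0.0683] yaw 2.2516 q6 0.784 F [-2.6 -2.2  5.9] M [-0.512  0.429  0.119] w 0.0417
```

View pics/side6c.png

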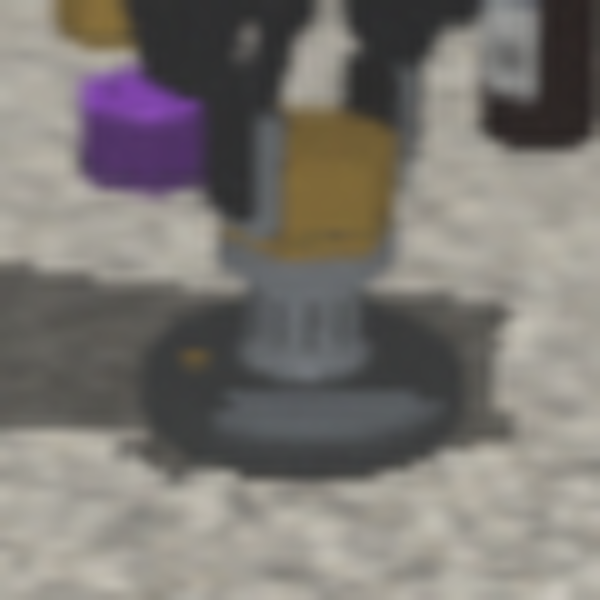

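>>> drive_tool(
  steps=[0, 0, 0, 0, -0.06, 0, 0, 0, -0.0003, -0.06, 0, 0, 0, -0.0003, -0.06],
)

```text
time_s: 16.42
ee_pos: [0.6019, 0.02, 0.0683]
eef_rot: [-0.0, 0.346, 0.938, 0.0]
ft_force: [-0.1, -1.2, -1.6]
width: 0.0421
```

```bash
python3 st.py
```

```text
16.425 [0.6019 0.02   0.0683] yaw 2.4345 q6 0.601 F [-0.1 -1.2 -1.6] M [-0.286 -0.062  0.03 ] w 0.0421
```

>>> drive_tool(
  steps=[0, 0, 0, -0.0005, -0.08, 0, 0, 0, -0.0005, -0.08],
)

```text
time_s: 16.68
ee_pos: [0.6018, 0.0202, 0.0691]
eef_rot: [-0.001, 0.27, 0.963, 0.0]
ft_force: [1.0, 0.1, -2.3]
width: 0.0419
```

```bash
python3 st.py
```

```text
16.675 [0.6018 0.0202 0.0691] yaw 2.5952 q6 0.44 F [ 1.   0.1 -2.3] M [ 0.052 -0.045  0.015] w 0.0419
```

>>> drive_tool(
  steps=[0, 0, 0, -0.0008, -0.1, 0, 0, 0, -0.0007, -0.1, 0, 0, 0, -0.0007, -0.1],
)

```text
time_s: 17.05
ee_pos: [0.6019, 0.02, 0.0714]
eef_rot: [-0.0, 0.123, 0.992, 0.0]
ft_force: [-0.8, -2.0, -0.6]
width: 0.0416
```

```bash
python3 st.py
```

```text
17.05 [0.6019 0.02   0.0714] yaw 2.8958 q6 0.14 F [-0.8 -2.  -0.6] M [-0.33   0.067 -0.031] w 0.0416
```

>>> drive_tool(
  steps=[0, 0, 0, -0.0006, -0.1, 0, 0, 0, -0.0006, -0.1],
)

```text
time_s: 17.3
ee_pos: [0.602, 0.02, 0.0728]
eef_rot: [-0.0, 0.023, 1.0, 0.0]
ft_force: [-1.0, -1.0, 1.3]
width: 0.0416
```

```bash
python3 st.py
```

```text
17.3 [0.602  0.02   0.0728] yaw 3.0957 q6 -0.06 F [-1.  -1.   1.3] M [-0.191  0.014 -0.007] w 0.0416
```

>>> drive_tool(
  steps=[0, 0.0003, 0, -0.0007, -0.1, 0, 0.0003, 0, -0.0007, -0.1, 0, 0, 0, -0.0007, -0.1],
)

```text
time_s: 17.68
ee_pos: [0.6014, 0.0201, 0.0747]
eef_rot: [-0.0, -0.127, 0.992, 0.0]
ft_force: [-0.1, -1.8, -0.1]
width: 0.0418
```

```bash
python3 st.py
```

```text
17.675 [0.6014 0.0201 0.0747] yaw 3.3959 q6 -0.36 F [-0.1 -1.8 -0.1] M [-0.036 -0.08   0.027] w 0.0418
```

>>> drive_tool(
  steps=[0, 0.0002, 0, -0.0007, -0.1, 0, 0.0002, 0, -0.0007, -0.1, 0, 0, 0, -0.0007, -0.1, 0, 0, 0, -0.0006, -0.1, 0, 0, 0, -0.0006, -0.1],
)

```text
time_s: 18.3
ee_pos: [0.6009, 0.0201, 0.0779]
eef_rot: [-0.0, -0.368, 0.93, 0.0]
ft_force: [0.2, -0.2, -1.5]
width: 0.0417
```

```bash
python3 st.py
```

```text
18.3 [0.6009 0.0201 0.0779] yaw 3.896 q6 -0.861 F [ 0.2 -0.2 -1.5] M [ 0.006 -0.043 -0.029] w 0.0417
```

>>> drive_tool(
  steps=[0, 0, 0, -0.001, 0, 0, 0, 0, -0.0015, 0],
)

```text
time_s: 18.55
ee_pos: [0.6009, 0.02, 0.0807]
eef_rot: [-0.0, -0.366, 0.931, 0.0]
ft_force: [0.1, 0.5, -2.3]
width: 0.0421
```

>>> drive_tool(
  steps=[0, 0, 0, -0.003, 0, 0, 0, 0, -0.005, 0, 0, 0, 0, -0.01, 0, 0, 0, 0, -0.02, 0, 0, 0, 0, 0, 0],
)

```text
time_s: 19.18
ee_pos: [0.602, 0.0197, 0.1209]
eef_rot: [0.002, -0.367, 0.93, -0.001]
ft_force: [0.5, 0.1, -1.4]
width: 0.0421
```

```bash
python3 st.py
```

```text
19.175 [0.602  0.0197 0.1209] yaw 3.8927 q6 -0.858 F [ 0.5  0.1 -1.4] M [ 0.035 -0.02   0.001] w 0.0421
```

Run:
```python
from plant import *
from h import *
s=dict(np.load("/tmp/scene0.npz"))
for p in [(293,167),(342,140),(270,155)]: print(onz(s,p,0).round(3))
P=cloud(s)
for p in [(275,110),(322,85),(296,100)]: print(P[p[1],p[0]].round(3))
q=read_state();plan(q["ee_pos"],yaw_of(q["eef_rot"])%6.28319,[.54,-.105,.16],yaw_of(q["eef_rot"])%6.28319,4,0)
```

```text
[ 0.676 -0.27   0.   ]
[ 0.653 -0.558  0.   ]
[ 0.788 -0.271  0.   ]
[ 0.755 -0.245  0.211]
[ 0.705 -0.441  0.257]
[ 0.686 -0.266  0.266]
[0, np.float64(0.0326), np.float64(-0.0122), np.float64(-0.0098), np.float64(-0.0), 0, np.float64(0.0326), np.float64(-0.0122), np.float64(-0.0098), np.float64(-0.0), 0, np.float64(0.0327), np.float64(-0.0122), np.float64(-0.0097), np.float64(-0.0), 0, np.float64(0.0326), np.float64(-0.0123), np.float64(-0.0098), np.float64(-0.0)]
end [ 0.54   -0.1051  0.16  ] 3.8927
```

>>> drive_tool(
  steps=[0, 0.0326, -0.0122, -0.0098, 0, 0, 0.0326, -0.0122, -0.0098, 0, 0, 0.0327, -0.0122, -0.0098, 0, 0, 0.0326, -0.0122, -0.0098, 0, 0, 0, 0, 0, 0],
)

```text
time_s: 19.8
ee_pos: [0.5384, -0.1067, 0.1586]
eef_rot: [0.0, -0.365, 0.931, -0.0]
ft_force: [0.2, -0.5, -1.9]
width: 0.0419
```

>>> drive_tool(
  steps=[0, 0, 0, 0, 0, 0, 0, 0, 0, 0],
)

```text
time_s: 20.05
ee_pos: [0.5391, -0.1041, 0.1577]
eef_rot: [-0.0, -0.367, 0.93, 0.0]
ft_force: [0.1, 0.5, -1.6]
width: 0.0419
```

```bash
python3 - <<'E'
from plant import *
from h import *
c=capture("wrist");np.savez("/tmp/w7.npz",**c);cv2.imwrite("pics/w7.png",c["color"])
E
python3 st.py
```

```text
20.1 [ 0.5391 -0.1041  0.1577] yaw 3.8939 q6 -1.096 F [ 0.3 -0.2 -1.5] M [-0.031 -0.004  0.018] w 0.042
```

View pics/w7.png

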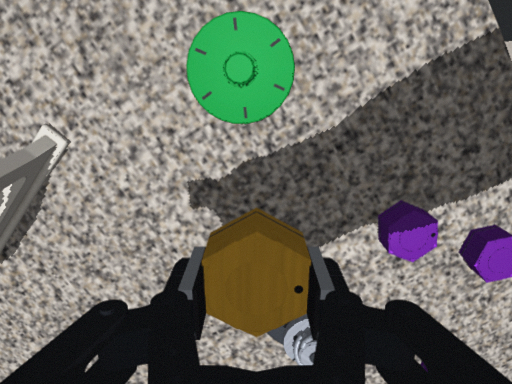

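Run:
```python
from h import *
c=dict(np.load("/tmp/w7.npz"))
a=cv2.resize(c["color"][5:130,180:300],None,fx=5,fy=5,interpolation=cv2.INTER_CUBIC)
cv2.imwrite("pics/w7a.png",a)
```

```text
(no output)
```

View pics/w7a.png

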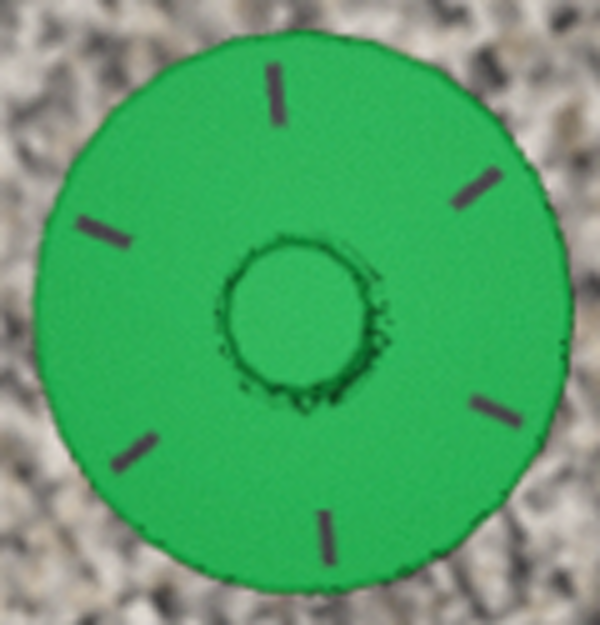

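Run:
```python
from plant import *
from h import *
c=dict(np.load("/tmp/w7.npz"))
f=lambda q:((q[0]+.5)/5-.5+180,(q[1]+.5)/5-.5+5)
print("post",onz(c,f((298,314.5)),.026))
hsv=cv2.cvtColor(c["color"],cv2.COLOR_BGR2HSV);m=((hsv[...,0]>45)&(hsv[...,0]<80)&(hsv[...,1]>100)&(hsv[...,2]>60)).astype(np.uint8)
m[135:]=0
cs=max(cv2.findContours(m,0,cv2.CHAIN_APPROX_NONE)[0],key=cv2.contourArea)[:,0].astype(float)
for z in(.008,.004):
    E=np.array([onz(c,p,z)[:2] for p in cs]);A=np.c_[2*E,np.ones(len(E))];x=np.linalg.lstsq(A,(E**2).sum(1),rcond=None)[0];print("plate",x[:2],np.sqrt(x[2]+x[:2]@x[:2]))
s=read_state();p=s["ee_pos"];y=yaw_of(s["eef_rot"])%6.28319;tx=np.array([np.cos(y),np.sin(y),0]);ty=np.array([np.sin(y),-np.cos(y),0])
# cap top centre in hand from this view
a=cv2.resize(c["color"][200:345,190:325],None,fx=4,fy=4,interpolation=cv2.INTER_CUBIC);cv2.imwrite("pics/w7b.png",np.clip(a.astype(float)*2,0,255).astype(np.uint8))
```

```text
post [ 0.48104901 -0.17514696  0.026     ]
plate [ 0.48138639 -0.17499854] 0.042053832918034
plate [ 0.48138301 -0.17523472] 0.04264431790615904
```

View pics/w7b.png

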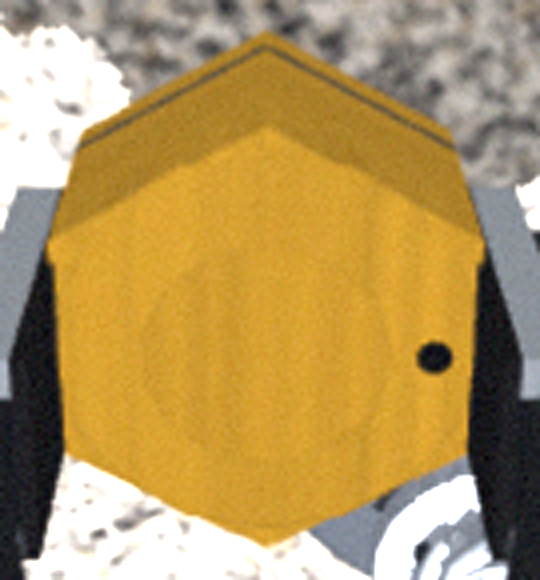

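Run:
```python
from plant import *
from h import *
q=read_state();y=yaw_of(q["eef_rot"])%6.28319;plan(q["ee_pos"],y,[.4815,-.1748,.06],y,5,0)
```

```text
[0, np.float64(0.0181), np.float64(-0.0025), np.float64(0.0195), np.float64(-0.0), 0, np.float64(0.018), np.float64(-0.0024), np.float64(0.0196), np.float64(-0.0), 0, np.float64(0.0181), np.float64(-0.0025), np.float64(0.0195), np.float64(-0.0), 0, np.float64(0.0181), np.float64(-0.0024), np.float64(0.0196), np.float64(-0.0), 0, np.float64(0.0181), np.float64(-0.0025), np.float64(0.0195), np.float64(-0.0)]
end [ 0.4815 -0.1749  0.06  ] 3.8939
```

>>> drive_tool(
  steps=[0, 0.0181, -0.0025, 0.0195, 0, 0, 0.018, -0.0024, 0.0196, 0, 0, 0.0181, -0.0025, 0.0195, 0, 0, 0.0181, -0.0024, 0.0196, 0, 0, 0.0181, -0.0025, 0.0195, 0],
)

```text
time_s: 20.72
ee_pos: [0.4812, -0.1754, 0.0597]
eef_rot: [-0.0, -0.367, 0.93, 0.0]
ft_force: [-0.2, -0.3, -1.1]
width: 0.0418
```

>>> drive_tool(
  steps=[0, 0, 0, 0, 0, 0, 0, 0, 0, 0, 0, 0, 0, 0, 0],
)

```text
time_s: 21.1
ee_pos: [0.4821, -0.1752, 0.0612]
eef_rot: [0.0, -0.367, 0.93, -0.0]
ft_force: [0.3, 0.3, -1.8]
width: 0.0416
```

```bash
python3 st.py
```

```text
21.1 [ 0.4821 -0.1752  0.0612] yaw 3.8938 q6 -1.265 F [ 0.3  0.3 -1.8] M [-0.071  0.022  0.046] w 0.0416
```

>>> drive_tool(
  steps=[0, 0, 0, 0.012, 0, 0, 0, 0, 0.012, 0, 0, 0, 0, 0.008, 0, 0, 0, 0, 0.004, 0, 0, 0, 0, 0, 0],
)

```text
time_s: 21.72
ee_pos: [0.4812, -0.1756, 0.0242]
eef_rot: [-0.0, -0.367, 0.93, 0.0]
ft_force: [0.1, -0.3, -0.6]
width: 0.0418
```

>>> drive_tool(
  steps=[0, 0, 0, 0.002, 0, 0, 0, 0, 0, 0],
)

```text
time_s: 21.98
ee_pos: [0.4814, -0.1757, 0.0226]
eef_rot: [0.0, -0.367, 0.93, -0.0]
ft_force: [-0.7, -0.6, -1.9]
width: 0.0417
```

>>> drive_tool(
  steps=[0, 0, 0, 0.001, 0, 0, 0, 0, 0, 0],
)

```text
time_s: 22.22
ee_pos: [0.4813, -0.1756, 0.0215]
eef_rot: [0.0, -0.367, 0.93, -0.0]
ft_force: [-0.1, 0.7, -1.6]
width: 0.0417
```

```bash
python3 st.py
```

```text
22.225 [ 0.4813 -0.1756  0.0215] yaw 3.8928 q6 -1.265 F [-0.1  0.7 -1.6] M [0.018 0.014 0.033] w 0.0417
```

Now rim 1.3 mm above the plate, with no contact from the post.

>>> drive_tool(
  steps=[0, 0, 0, 0.001, 0, 0, 0, 0, 0, 0],
)

```text
time_s: 22.48
ee_pos: [0.4812, -0.1756, 0.0204]
eef_rot: [-0.0, -0.367, 0.93, 0.0]
ft_force: [0.1, 0.2, -1.4]
width: 0.0418
```

>>> drive_tool(
  steps=[0, 0, 0, 0.0005, 0, 0, 0, 0, 0, 0],
)

```text
time_s: 22.72
ee_pos: [0.4813, -0.1756, 0.0203]
eef_rot: [0.0, -0.367, 0.93, -0.0]
ft_force: [-1.7, 1.3, 2.9]
width: 0.0416
```

```bash
python3 st.py
```

```text
22.725 [ 0.4813 -0.1756  0.0203] yaw 3.8928 q6 -1.265 F [-1.7  1.3  2.9] M [0.194 0.302 0.023] w 0.0416
```

>>> drive_tool(
  steps=[0.6, 0, 0, 0, 0, 0.75, 0, 0, 0, 0, 0.75, 0, 0, 0, 0, 0.75, 0, 0, 0, 0],
)

```text
time_s: 23.22
ee_pos: [0.4813, -0.1756, 0.0199]
eef_rot: [0.0, -0.367, 0.93, -0.0]
ft_force: [0.5, -0.2, 0.1]
width: 0.0641
```

>>> drive_tool(
  steps=[0.75, 0, 0, -0.01, 0, 0.75, 0, 0, -0.03, 0, 0.75, 0, 0, -0.05, 0, 0.75, 0, 0, -0.05, 0, 0.75, 0, 0, 0, 0],
)

```text
time_s: 23.85
ee_pos: [0.4829, -0.1765, 0.1644]
eef_rot: [0.002, -0.367, 0.93, -0.003]
ft_force: [-0.1, 0.6, -0.2]
width: 0.0641
```

>>> drive_tool(
  steps=[0.75, 0, 0, 0, 0, 0.75, 0, 0, 0, 0],
)

```text
time_s: 24.1
ee_pos: [0.4807, -0.1753, 0.159]
eef_rot: [-0.001, -0.367, 0.93, 0.001]
ft_force: [0.0, -0.2, -0.6]
width: 0.0639
```

```bash
python3 st.py
python3 - <<'E'
from plant import *
from h import *
for n in("wrist","scene"):
    c=capture(n);np.savez(f"/tmp/{n}8.npz",**c);cv2.imwrite(f"pics/{n}8.png",c["color"])
E
```

```text
24.1 [ 0.4807 -0.1753  0.159 ] yaw 3.8928 q6 -1.265 F [ 0.  -0.2 -0.6] M [-0.023  0.004  0.006] w 0.0639
```

View pics/wrist8.png

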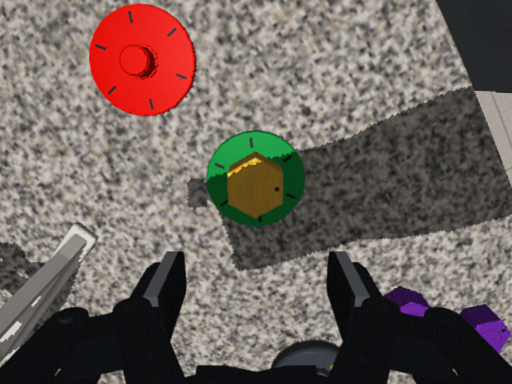

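View pics/scene8.png

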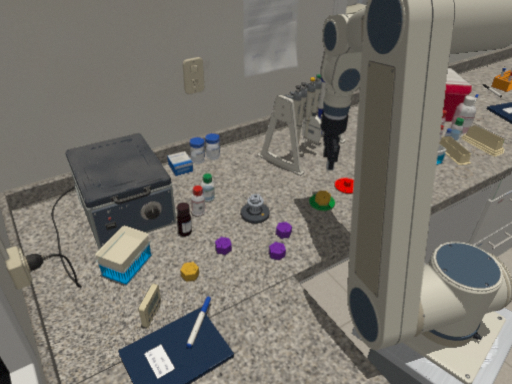

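The cap sits centred and level over the green stand's post (wrist view about (257,187), plate around it). The other cap, the decoys and the bottles are where they were, and the gripper is clear. I'm handing the job in.

```bash
python3 -c "
from plant import *
print(job_done())"
```

```text
the job is handed in; nothing more can be done
None
```

The brass cap nearer the gauge went fully home, so I set it rim down over the post of the green stand. I handed the job in at about 24 s.

- **Screwing on:** The cap first touched the thread with its rim about 10.9 mm above the shoulder. It then turned about 110° clockwise with no measurable torque and no binding between 5 and 2 mm. The rim met the shoulder at about 0.1 mm by the arm's reading. The torque then rose to about 0.12 N m, slightly over the 0.1 N m asked for; single readings reached 0.136 with about ±0.03 of noise. I stopped there.
- **Unscrewing and placing:** It unscrewed and lifted off freely, with forces of about 2 N or less. On the stand, the first contact came with the rim at the plate's height (8.1 mm against 8 mm), which fits a sound cap.
- **Last check:** The final pictures show the cap level and centred on the green stand and the gripper clear above it. The other brass cap, the purple look-alikes and the bottles look undisturbed in the picture, though I did not re-measure their positions.

No check failed. While screwing on, sideways forces of up to about 3 N built up, and I eased them with shifts of under 1 mm.

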